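# Shim the rocking kitchen scale and weigh the spice tins

### The job

The kitchen scale sags and rocks because its front left foot is lost: push the orange wedge, thin end first, under the scale's left edge next to that corner until it jams tight and the scale stands level, then let go of it. Press the green key to switch the scale on, then the blue key to zero it while its platform is still empty; then stand every spice tin from the slate board upright on the steel platform and press the yellow key to store their total weight. Finally put all the spice tins back upright on the slate board, leaving the wedge in place; press one key at a time, and do not disturb the food tin, the timer and the mug.

Things in the scene. Friction and masses are not known exactly. Their poses are not given: they have to be found in the camera images.
- scale: low kitchen scale, 240 mm deep (x), 270 wide (y), 48 high, 3.2 kg, loose; origin: centre of its footprint at the level of its feet's soles; +x to its back, +y to its left. Dark control panel along the front, steel platform behind. Three rubber feet; at the front left corner only a bare stud at x -102, y +118 mm, 5 mm too short, so it sags about 1.7 degrees onto it. Level: z axis upright
- platform (a point): centre of the top of the steel platform (172 mm in x by 270 in y, flat, no rim), axes as the scale's; 48 mm above the worktop when level. Its front edge is 34 mm behind the middle of the keys. Beyond it wall cabinets hang over the whole worktop, fronts at world x = 0.64 m, undersides 0.49 m above the worktop: keep the wrist clear of them
- shim_edge (a point): lower edge of the scale's left side at the place for the wedge, 45 mm in front of the scale's middle, clear of the stud; push the wedge in here along the scale's -y. Axes as the scale's. The flat underside is here 16 mm above the worktop when level, about 12 mm at first. Lifting the sagging corner takes some 1.5 N; once level, the push on the wedge rises steeply: 12 N jams it well
- wedge: orange plastic shim, 140 mm long (x), 38 wide (y), 90 g; origin: centre of its flat underside, +x to the thin end (x +70 mm, 2.5 mm thick). The top slopes up evenly to 22.5 mm at x -30; behind it a grip block, x -28 to -70, 34 mm high, upright sides to grasp across y. The scale is level with the thin end about 68 mm under the edge. Stays by friction when let go
- key_power (a joint): travel of the green key, 0 up to 0.005 m fully down; it springs back. Pressing starts at 1.2 N, fully down takes 4.2 N; it counts as pressed from 3.5 mm
- key_zero (a joint): travel of the blue key, as the green one
- key_store (a joint): travel of the yellow key, as the green one
- key_power_top (a point): centre of the top of the green key, 32 mm (x) by 30 mm (y), on the control panel along the scale's front, furthest left (+y); it stands 9 mm above the panel and 48 mm above the worktop when level. The three keys lie 45 mm apart along the scale's y
- key_zero_top (a point): centre of the top of the blue key (the middle one)
- key_store_top (a point): centre of the top of the yellow key (the right one of the three)
- tuna_tin: round food tin, 86 mm in diameter, 40 mm high; origin at the centre of its foot. A bystander
- kitchen_timer: round white kitchen timer, 66 mm wide, 61 mm high; origin at the centre of its foot. A bystander
- island_mug: mug in copper pink and white, 90 mm wide, 105 mm high; origin at the centre of its foot. A bystander
- tin_red: round aluminium spice tin with a ribbed paprika red lid, 56 mm in diameter, 48 mm high, 120 g, rigid and closed; origin at the centre of its foot, z up. Grasp it across its diameter
- tin_yellow: round aluminium spice tin with a ribbed yellow lid, 56 mm in diameter, 48 mm high, 120 g, rigid and closed; origin at the centre of its foot, z up. Grasp it across its diameter
- tin_green: round aluminium spice tin with a ribbed green lid, 56 mm in diameter, 48 mm high, 120 g, rigid and closed; origin at the centre of its foot, z up. Grasp it across its diameter
- tin_white: round aluminium spice tin with a ribbed off-white lid, 56 mm in diameter, 48 mm high, 120 g, rigid and closed; origin at the centre of its foot, z up. Grasp it across its diameter
- tin_orange: round aluminium spice tin with a ribbed orange lid, 56 mm in diameter, 48 mm high, 120 g, rigid and closed; origin at the centre of its foot, z up. Grasp it across its diameter
- tin_brown: round aluminium spice tin with a ribbed dark brown lid, 56 mm in diameter, 48 mm high, 120 g, rigid and closed; origin at the centre of its foot, z up. Grasp it across its diameter
- slate_board: dark slate board, 283 x 282 mm, 9 mm thick, does not move; origin at the centre of its underside, z up. The spice tins stand on it at the start, and finally again
Things that resemble listed ones, but are neither listed nor needed, are in the scene too. Leave any pink look-alike of the tin_green alone.

How it is judged:
By the outcome, as a careful person would: the job done as asked, in the order asked, and still so for the second after the job is handed in, with the robot touching nothing.
Of tin_red, tin_yellow, tin_green, tin_white, tin_orange, tin_brown only 2 to 4 are there at a start; the rules pass over those that are not, and their reading is None.
At some moment in a run one of tin_red, tin_yellow, tin_green, tin_white, tin_orange, tin_brown may be knocked a few centimetres aside while the robot is not near it.
Once in a run the grip may slacken for a moment while it holds something.
It also fails if it takes over 210 s, if anything falls off the work surface, if the arm or the gripper's body presses on something with over 40 N, if the wrist force passes 120 N, or if a joint passes its speed limit or range.

### The arm

A 6-joint arm with a two-finger parallel gripper is mounted at the origin on a cart in front of the work surface, level with it; the furniture and walls round the work are solid. World frame = base frame: x ahead of the robot, y to its left, z up, the work surface at z = 0. Lengths are in m, angles in degrees, forces in N, time in s.
With the tool pointing down it reaches from about 0.25 to 0.725 m from the base axis. Payload 9.7 kg.
Tool frame: the origin (TCP) lies at the centre of the arm's flange, where the gripper is bolted on; the fingertips stand 173 mm ahead of it and the grasp point (between the pads) lies bot.grip_depth ahead of it (bot.grip_depth is the distance from the TCP to the grasp point, in m); z points along the fingers, y is the direction in which the jaws open and shut (so a half turn about z gives the same grasp; the last joint's range is limited). The gripper opens to 85 mm and grips with 20 to 120 N. Pads are 22 mm wide; open, the fingers measure 114 mm over their backs; the gripper's body (76 mm by 85 mm) begins 54 mm behind the grasp point. The pads swing forward as they close: fully open they stand 13 mm farther back than shut.
Start: joints at [76.719, 4.979, 10.078, 95.1, 0, 90], TCP at [0.126, 0.535, 0.405] pointing down, gripper open.
Joint ranges: [-179.16, 179.16], [-48.56, 103.87], [-65.8, 70.77], [-126.05, 130.52], [-82.76, 87.17], [-180, 180]. Speed limits (degrees/s): [127.2, 127.2, 147.25, 180, 180, 180].

### API

Orientations are given as [roll, pitch, yaw] about the fixed x, y, z axes, in that order (R = Rz(yaw) Ry(pitch) Rx(roll)).
In Python, from workcell import status, viewer, bot gives the robot as it stands. The module is installed in compiled form; this text tells all that it offers.
- The arm moves only by the tool move_arm, never from a script. Its argument "commands" is a list of rows, each an object with "claw": the gripper's target within -1 to 1 (fully open at 1, half-way at 0, shut at -1); "travel": the shift along the tool's x, y, z in cm, a list of three; "turn": the turn about the tool's z in degrees. A call has 1 to 5 rows; each row shifts and turns the commanded pose from where the row before left it, along the tool's axes as they then stand; what a row does not reach is not made up. A row lasts 1/12 s, in which the tool goes at most 41.7 mm and 7.16 degrees, less where a joint would pass 70% of its speed; a pose out of reach is approached as far as the arm can. A call is refused whole if a number of a shift passes 4.17 or a number of a turn 7.16, either way. A call with a gripper value outside its range is refused whole. The fingers move at their own pace and stop on an object; "squeeze" is the grip in N (left out, the last holds). Time passes only in rows, so rows that do not move let the fingers close. It gives the time, the measured TCP pose, the force and the opening at its end, in the units of the state.
- status.get_obs(): the state, without advancing time (a new reading comes with each control period).
- viewer.camera(name): name is "scene" or "top"; returns the picture (384x512x3 uint8, blue, green, red); there is no depth.
- viewer.camera_params(name): a dict with "camera_matrix" (3x3 intrinsics, pixels), "xyz" and "rotation" of the camera in the world. Camera axes: x right, y up, looking along -z (the intrinsics and any distortion apply to the point x, -y, -z); pixel columns grow to the right and rows downward; lengths in m; the calibration is good to about 2 mm. A picture is of the moment at which its call begins. camera_params takes no time and is no camera call.
- bot.job_done(): hands the job in, once; it reports no verdict.
The state is a dict: "time": time; "q": joint angles; "qd": joint speeds; "joint_efforts": joint torques, N m; "ee_pos": TCP position; "tcp_rot": TCP orientation; "wrist_force": force on the tool from outside, world axes, zero at the start; "torque": the same for the moment, N m; "opening": finger opening in m.
Only numpy, scipy, OpenCV 4.12 (cv2) and the standard library are available. Lean on these libraries where they do the work, as an engineer would, in place of code of your own. Each camera call takes 0.05 s, during which the arm holds its last target.

## Working session

There is one attempt and no reset: what is moved stays moved. The work goes in short steps, Python scripts to look and compute and a tool call to move; the robot and the scene stay as the last step left them, time stands still between calls to the robot, and variables do not carry over. Pictures are saved under pics/ and viewed, and the job is handed in when it is done.

Besides the shell and the picture viewer there is one more tool, called as a command line: name --argument value ..., lists and objects as JSON in quotes. move_arm: Moves the arm, as the interface text tells. Its arguments: {"type":"object","properties":{"commands":{"type":"array"},"squeeze":{"type":"number"}},"required":["commands"]}

```bash
mkdir -p pics; ls; cat > h.py <<'E'
import numpy as np, cv2, json
from workcell import status, viewer, bot
from scipy.spatial.transform import Rotation as R
E
python3 - <<'E'
from h import *
o=status.get_obs()
for k,v in o.items(): print(k,np.round(v,4))
print(bot.grip_depth)
for n in ["scene","top"]:
    p=viewer.camera_params(n); print(n,{k:np.round(v,4).tolist() if not isinstance(v,str) else v for k,v in p.items()})
    im=viewer.camera(n); cv2.imwrite(f"pics/{n}0.png",cv2.resize(im,(800,600),interpolation=cv2.INTER_CUBIC)); cv2.imwrite(f"pics/{n}0_raw.png",im)
E
```

```text
pics
time 0.0
q [7.67192e+01 5.01280e+00 1.00343e+01 9.50992e+01 1.30000e-03 9.00009e+01]
qd [-0.0883 -0.0163  0.0097  0.0046 -0.0147 -0.0454]
joint_efforts [-2.70000e-03 -5.20388e+01  4.64802e+01  1.62000e-02 -3.00000e-04
 -0.00000e+00]
ee_pos [0.1263 0.5353 0.404 ]
tcp_rot [-1.799223e+02 -1.300000e-03  1.667184e+02]
wrist_force [-0.4983  0.2357  0.4213]
torque [ 0.0076 -0.0014 -0.0463]
opening 0.0853
0.1547
scene {'camera_matrix': [[463.311, 0.0, 251.3642], [0.0, 463.311, 188.7724], [0.0, 0.0, 1.0]], 'xyz': [0.6187, 1.0309, 1.3372], 'rotation': [30.8884, 0.7163, 174.7669]}
top {'camera_matrix': [[377.7326, 0.0, 250.4491], [0.0, 377.7326, 191.5387], [0.0, 0.0, 1.0]], 'xyz': [0.4055, 0.2631, 1.3143], 'rotation': [8.751, -0.8939, -89.6554]}
```

View pics/scene0.png

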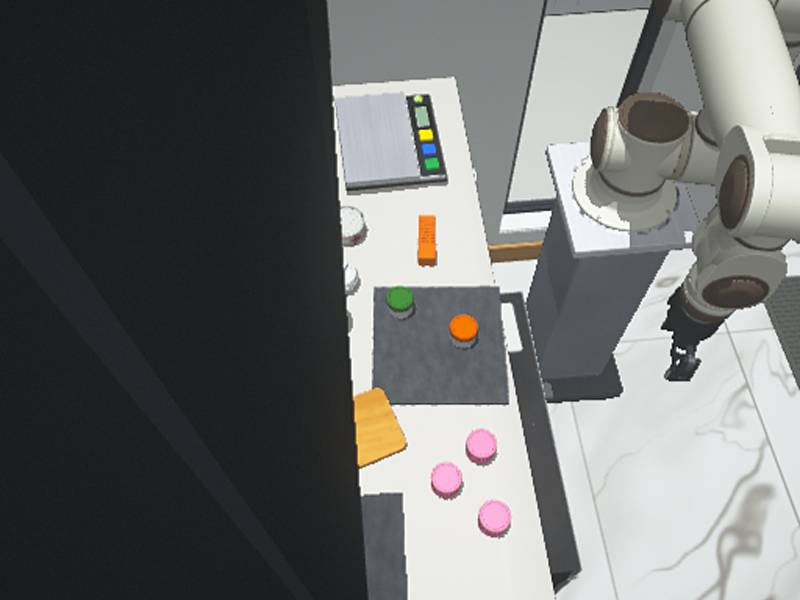

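View pics/top0.png

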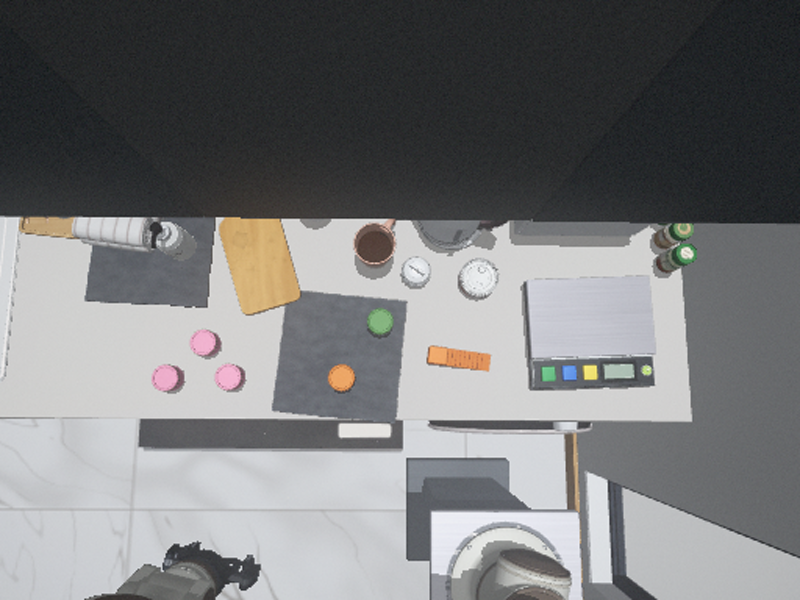

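The top view shows green (380,321) and orange (341,378) tins on the slate. The wedge is at (459,358), and the scale at (590,332) has green, blue and yellow keys at x = 548, 569 and 590. The three pink ones are look-alikes. Next I'll enlarge the details.

```bash
cat >> h.py <<'E'
def cam(n):
    p=viewer.camera_params(n); return np.array(p["camera_matrix"]),np.array(p["xyz"]),R.from_euler("xyz",p["rotation"],degrees=True).as_matrix()
def unproj(n,u,v,z):
    K,t,M=cam(n); d=M@np.array([(u-K[0,2])/K[0,0],-(v-K[1,2])/K[1,1],-1.]); s=(z-t[2])/d[2]; return t+s*d
def proj(n,P):
    K,t,M=cam(n); c=M.T@(np.array(P)-t); return np.array([K[0,0]*c[0]/-c[2]+K[0,2], K[1,1]*-c[1]/-c[2]+K[1,2]])
def crop(im,x0,y0,x1,y1,f,name):
    c=cv2.resize(im[y0:y1,x0:x1],None,fx=f,fy=f,interpolation=cv2.INTER_CUBIC)
    for x in range((x0//10+1)*10,x1,10):
        cv2.line(c,((x-x0)*f,0),((x-x0)*f,8 if x%50 else 18),(0,0,255),1)
        if x%20==0: cv2.putText(c,str(x),((x-x0)*f-10,20),0,.4,(0,0,255),1)
    for y in range((y0//10+1)*10,y1,10):
        cv2.line(c,(0,(y-y0)*f),(8,(y-y0)*f),(0,0,255),1); cv2.putText(c,str(y),(10,(y-y0)*f+4),0,.4,(0,0,255),1)
    cv2.imwrite(name,c)
E
python3 - <<'E'
from h import *
im=cv2.imread("pics/top0_raw.png")
crop(im,265,165,430,260,4,"pics/c1.png")
crop(im,165,165,325,275,4,"pics/c2.png")
E
```

```text
(no output)
```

View pics/c1.png

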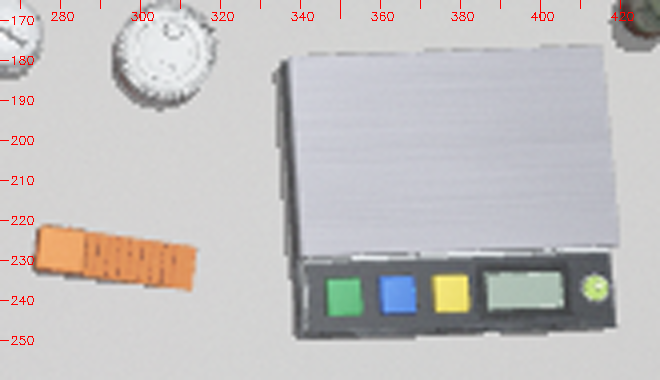

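View pics/c2.png

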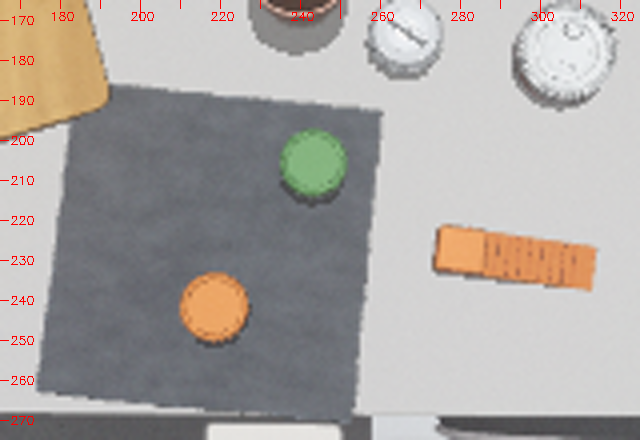

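```bash
python3 - <<'E'
from h import *
np.set_printoptions(precision=4,suppress=True)
T=lambda u,v,z:unproj("top",u,v,z)
for n,u,v,z in [("plBL",336.5,180,.046),("plBR",415,176.5,.048),("plFR",419,226.5,.047),("plFL",339.5,228.5,.045),("G",351,241.3,.044),("B",364.5,240.5,.045),("Y",378,239.5,.046),("frontL",339.5,249.5,.036),("frontR",418.5,246,.038),
 ("w tip a",314,226.8,.0025),("w tip b",312,238,.0025),("w back a",275.5,221,.034),("w back b",273.8,233.2,.034),("w blk front a",286.5,222.5,.034),("w blk front b",285.5,234.3,.034),
 ("green",243.3,205.2,.057),("orange",218.5,241.7,.057),("slTL",183,186,.009),("slTR",260,192.5,.009),("slBR",253,270,.009),("slBL",174,262.5,.009),("timer",267,172,.06),("tuna",306,177,.04)]:
    print(n,T(u,v,z))
o=status.get_obs(); 
E
```

```text
plBL [ 0.6433 -0.0501  0.046 ]
plBR [ 0.6576 -0.3208  0.048 ]
plFR [ 0.4863 -0.3244  0.047 ]
plFL [ 0.4778 -0.0557  0.045 ]
G [ 0.4354 -0.0934  0.044 ]
B [ 0.4383 -0.1386  0.045 ]
Y [ 0.4419 -0.1838  0.046 ]
frontL [ 0.408  -0.0559  0.036 ]
frontR [ 0.4213 -0.3228  0.038 ]
w tip a [0.4855 0.0223 0.0025]
w tip b [0.4468 0.03   0.0025]
w back a [0.5023 0.1587 0.034 ]
w back b [0.4611 0.1646 0.034 ]
w blk front a [0.4975 0.1214 0.034 ]
w blk front b [0.4576 0.1251 0.034 ]
green [0.5527 0.2683 0.057 ]
orange [0.431 0.349 0.057]
slTL [0.6242 0.4798 0.009 ]
slTR [0.6034 0.2105 0.009 ]
slBR [0.3376 0.2337 0.009 ]
slBL [0.3611 0.5015 0.009 ]
timer [0.6662 0.189  0.06  ]
tuna [0.654  0.0535 0.04  ]
```

```bash
python3 - <<'E'
from h import *
np.set_printoptions(precision=4,suppress=True)
im=cv2.imread("pics/top0_raw.png"); hsv=cv2.cvtColor(im,cv2.COLOR_BGR2HSV)
def seg(lo,hi,box):
    m=cv2.inRange(hsv,np.array(lo),np.array(hi)); x0,y0,x1,y1=box; mm=np.zeros_like(m); mm[y0:y1,x0:x1]=m[y0:y1,x0:x1]
    mm=cv2.morphologyEx(mm,cv2.MORPH_OPEN,np.ones((2,2))); 
    n,l,s,c=cv2.connectedComponentsWithStats(mm); i=1+np.argmax(s[1:,4]); 
    ct=max(cv2.findContours((l==i).astype(np.uint8),0,1)[0],key=cv2.contourArea)
    return c[i],s[i],cv2.minAreaRect(ct)
for n,lo,hi,b,z in [("G",(45,80,50),(85,255,255),(342,228,360,255),.045),("B",(100,80,50),(125,255,255),(355,228,373,255),.0455),("Y",(20,80,100),(35,255,255),(368,228,390,255),.046),
 ("green",(35,60,50),(85,255,255),(225,190,262,225),.057),("orange",(5,100,100),(20,255,255),(200,225,240,260),.057),("wedge",(5,100,100),(20,255,255),(268,210,322,250),.01)]:
    c,s,r=seg(lo,hi,b); print(n,c,s,r,unproj("top",*c,z))
K,t,M=cam("scene"); 
im=cv2.imread("pics/scene0_raw.png")
crop(im,200,40,345,260,4,"pics/c3.png")
E
```

```text
G [351.65 239.8 ] [347 235  10  10  80] ((351.6199645996094, 239.8399658203125), (9.192388534545898, 8.34386157989502), 81.8698959350586) [ 0.4403 -0.0954  0.045 ]
B [364.8804 239.3696] [360 235  10  10  92] ((364.5, 239.5), (9.0, 9.0), 90.0) [ 0.4421 -0.1399  0.0455]
Y [378.2247 238.7865] [374 234  10  10  89] ((378.5, 238.5), (9.0, 9.0), 90.0) [ 0.4443 -0.1847  0.046 ]
green [243.8981 206.1759] [236 198  17  17 216] ((243.9000244140625, 206.300048828125), (15.652474403381348, 15.652474403381348), 63.43495178222656) [0.5494 0.2663 0.057 ]
orange [219.1064 242.2213] [211 234  17  17 235] ((219.0, 242.0), (16.0, 16.0), 90.0) [0.4293 0.3469 0.057 ]
wedge [294.3219 229.9726] [275 223  40  15 438] ((294.2900085449219, 229.96998596191406), (39.88082504272461, 11.172287940979004), 8.13010311126709) [0.4737 0.0919 0.01  ]
```

View pics/c3.png

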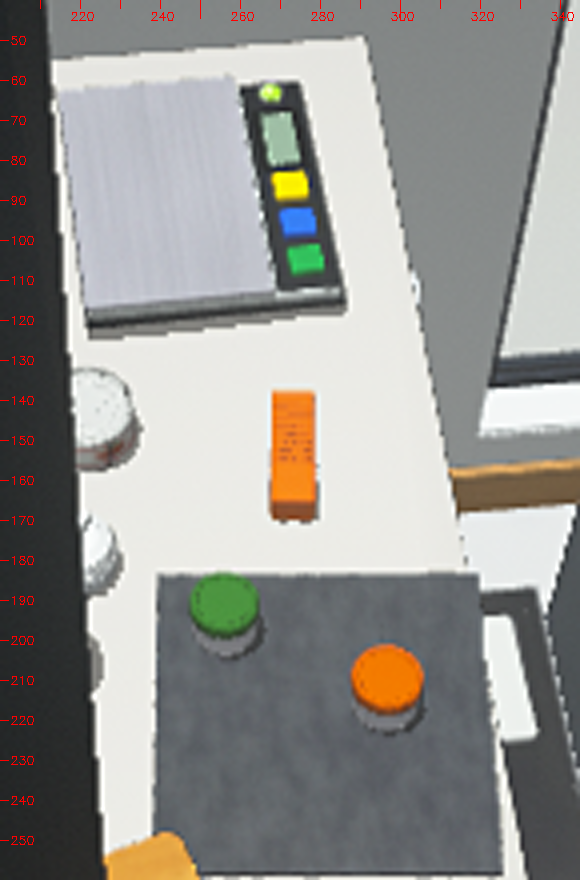

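```bash
cat > fit.py <<'E'
from h import *
from scipy.optimize import least_squares, minimize
def mask(im,lo,hi,box,up=4):
    x0,y0,x1,y1=box
    c=cv2.resize(im[y0:y1,x0:x1],None,fx=up,fy=up,interpolation=cv2.INTER_CUBIC)
    m=cv2.inRange(cv2.cvtColor(c,cv2.COLOR_BGR2HSV),np.array(lo),np.array(hi))
    n,l,s,ce=cv2.connectedComponentsWithStats(m)
    i=1+np.argmax(s[1:,4]); return (l==i).astype(np.uint8),((ce[i]+.5)/up-.5+[x0,y0])
def tri(c1,c2):
    A=[];b=[]
    for n,(u,v) in (("top",c1),("scene",c2)):
        K,t,M=cam(n); d=M@np.array([(u-K[0,2])/K[0,0],-(v-K[1,2])/K[1,1],-1.]); d/=np.linalg.norm(d); P=np.eye(3)-np.outer(d,d); A.append(P); b.append(P@t)
    return np.linalg.lstsq(np.vstack(A),np.hstack(b),rcond=None)[0]
WP=np.array([(x,y,z) for y in(-.019,.019) for x,z in((.07,0),(.07,.0025),(-.03,.0225),(-.028,.034),(-.07,.034),(-.07,0))])
def wedgefit(imt,ims,boxt,boxs,p0,lo=(3,120,90),hi=(20,255,255),names=("top","scene")):
    ms=[(n,mask(im,lo,hi,b)[0],b) for n,im,b in (("top",imt,boxt),("scene",ims,boxs)) if n in names]
    def f(p):
        a=p[2]; Rm=np.array([[np.cos(a),-np.sin(a),0],[np.sin(a),np.cos(a),0],[0,0,1]]); tot=0
        for n,m,b in ms:
            q=np.array([(proj(n,Rm@w+[p[0],p[1],0])-b[:2]+.5)*4-.5 for w in WP])
            h=cv2.convexHull(q.astype(np.float32)); 
            r=np.zeros_like(m); cv2.fillPoly(r,[np.round(h*16).astype(np.int32)],1,shift=4)
            tot+=(r!=m).sum()/m.sum()
        return tot
    r=minimize(f,p0,method="Nelder-Mead",options=dict(initial_simplex=[p0,[p0[0]+.01,*p0[1:]],[p0[0],p0[1]+.01,p0[2]],[*p0[:2],p0[2]+.1]],xatol=1e-5,fatol=1e-5)); return r.x,r.fun
E
python3 - <<'E'
from fit import *
np.set_printoptions(precision=4,suppress=True)
t=cv2.imread("pics/top0_raw.png"); s=cv2.imread("pics/scene0_raw.png")
H=dict(G=((45,80,40),(85,255,255)),B=((100,80,40),(125,255,255)),Y=((20,80,100),(35,255,255)),O=((3,120,90),(20,255,255)))
for n,h,b1,b2 in [("G","G",(342,228,360,255),(265,95,285,111)),("B","B",(355,228,373,255),(263,88,283,102)),("Y","Y",(368,228,390,255),(263,78,283,92)),
 ("green","G",(225,190,262,225),(240,175,270,205)),("orange","O",(200,225,240,260),(280,195,312,225))]:
    c1=mask(t,*H[h],b1)[1]; c2=mask(s,*H[h],b2)[1]; print(n,c1,c2,tri(c1,c2), unproj("top",*c1,.045 if len(n)==1 else .057))
for nm in [("top",),("scene",),("top","scene")]:
    print(nm,wedgefit(t,s,(266,212,322,246),(262,130,284,175),[.474,.092,np.radians(-97)],names=nm))
E
```

```text
G [350.5828 238.8206] [275.9231 104.412 ] [ 0.4428 -0.0931  0.0399] [ 0.4436 -0.092   0.045 ]
B [363.8738 238.2612] [273.9315  95.1842] [ 0.4449 -0.1379  0.0403] [ 0.4457 -0.1368  0.045 ]
Y [377.2264 237.8841] [272.0745  86.0002] [ 0.4465 -0.1827  0.0417] [ 0.4473 -0.1818  0.045 ]
green [238.5256 209.399 ] [255.5776 190.6873] [0.545  0.2821 0.0646] [0.5384 0.2841 0.057 ]
orange [218.1207 241.2814] [296.3091 209.3554] [0.4314 0.3511 0.0492] [0.4323 0.3502 0.057 ]
('top',) (array([ 0.4767,  0.0953, -1.7124]), np.float64(0.14865888771025912))
('scene',) (array([ 0.474 ,  0.0928, -1.6914]), np.float64(0.0829518403222853))Traceback (most recent call last):
  File "<stdin>", line 9, in <module>
  File "fit.py", line 25, in wedgefit
    r=minimize(f,p0,method="Nelder-Mead",options=dict(initial_simplex=[p0,[p0[0]+.01,*p0[1:]],[p0[0],p0[1]+.01,p0[2]],[*p0[:2],p0[2]+.1]],xatol=1e-5,fatol=1e-5)); return r.x,r.fun
    res = _minimize_neldermead(fun, x0, args, callback, bounds=bounds,
                               **options)
    fsim[j] = func(sim[j])
              ~~~~^^^^^^^^
    fx = function(np.copy(x), *(wrapper_args + args))
  File "fit.py", line 20, in f
    q=np.array([(proj(n,Rm@w+[p[0],p[1],0])-b[:2]+.5)*4-.5 for w in WP])
                 ~~~~^^^^^^^^^^^^^^^^^^^^^^
  File "h.py", line 9, in proj
    K,t,M=cam(n); c=M.T@(np.array(P)-t); return np.array([K[0,0]*c[0]/-c[2]+K[0,2], K[1,1]*-c[1]/-c[2]+K[1,2]])
          ~~~^^^
  File "h.py", line 5, in cam
    p=viewer.camera_params(n); return np.array(p["camera_matrix"]),np.array(p["xyz"]),R.from_euler("xyz",p["rotation"],degrees=True).as_matrix()
ValueError: time passes only in moves, steps and waits
```

```bash
python3 - <<'E'
s=open("h.py").read()
s=s.replace('''def cam(n):
    p=viewer.camera_params(n); return''','''import functools
@functools.lru_cache(None)
def cam(n):
    p=viewer.camera_params(n); return''')
open("h.py","w").write(s)
E
cat > look.py <<'E'
from fit import *
np.set_printoptions(precision=4,suppress=True)
H=dict(G=((45,80,70),(85,255,255)),B=((100,80,40),(125,255,255)),Y=((20,80,100),(35,255,255)),O=((3,120,90),(20,255,255)))
E
python3 - <<'E'
from look import *
t=cv2.imread("pics/top0_raw.png"); s=cv2.imread("pics/scene0_raw.png")
for n,h,b1,b2 in [("green","G",(225,190,262,225),(240,175,270,205))]:
    c1=mask(t,*H[h],b1)[1]; c2=mask(s,*H[h],b2)[1]; print(n,c1,c2,tri(c1,c2), unproj("top",*c1,.045 if len(n)==1 else .057))
m,c=mask(t,*H["O"],(266,212,322,246)); print(cv2.minAreaRect(np.argwhere(m)[:,::-1].astype(np.float32)))
cv2.imwrite("pics/m.png",np.hstack([m*255]))
for lo in ((3,80,60),(3,120,90),(3,140,120)):
    print(wedgefit(t,s,(266,212,322,246),(262,130,284,175),[.474,.092,np.radians(-97)],lo=lo))
E
```

```text
green [238.5256 209.399 ] [255.5628 190.6343] [0.545  0.2821 0.0649] [0.5384 0.2841 0.057 ]
((110.35987854003906, 69.4508056640625), (158.05618286132812, 43.94074249267578), 8.035711288452148)
(array([ 0.4748,  0.0944, -1.6817]), np.float64(0.14689437481225515))
(array([ 0.4752,  0.0956, -1.693 ]), np.float64(0.2437532291339776))
(array([ 0.4748,  0.0927, -1.7016]), np.float64(0.6106552944425533))
```

View pics/m.png

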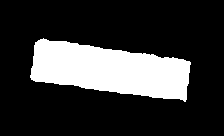

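```bash
cat > plan.py <<'E'
from h import *
def plan(x,y,z,yaw,n=None,mx=3.8):
    o=status.get_obs(); p=np.array(o["ee_pos"]); cy=o["tcp_rot"][2]
    d=np.array([x,y,z])-p; dt=-((yaw-cy+180)%360-180)
    if n is None: n=int(np.ceil(max(np.linalg.norm(d)*100/mx,abs(dt)/7.0,1)))
    print("t %.2f pos %s rpy %s F %s open %.4f"%(o["time"],np.round(p,4),np.round(o["tcp_rot"],2),np.round(o["wrist_force"],2),o["opening"]))
    print("n",n,"turn/row %.2f"%(dt/n))
    for i in range(n):
        a=np.radians(cy-dt/n*i); s=d/n*100
        print("[%.2f,%.2f,%.2f]"%(s[0]*np.cos(a)+s[1]*np.sin(a), s[0]*np.sin(a)-s[1]*np.cos(a), -s[2]),end=" ")
    print()
if __name__=="__main__":
    import sys; a=list(map(float,sys.argv[1:])); plan(*a[:4],n=int(a[4]) if len(a)>4 else None)
E
python3 plan.py .481 .1425 .30 83.1 15
```

```text
t 0.10 pos [0.1263 0.5353 0.4041] rpy [-179.93   -0.    166.72] F [0.17 0.23 0.18] open 0.0857
n 15 turn/row 5.57
[-2.90,-2.01,0.69] [-3.08,-1.71,0.69] [-3.24,-1.41,0.69] [-3.36,-1.09,0.69] [-3.45,-0.75,0.69] [-3.50,-0.42,0.69] [-3.53,-0.07,0.69] [-3.52,0.27,0.69] [-3.47,0.61,0.69] [-3.40,0.94,0.69] [-3.29,1.27,0.69] [-3.15,1.58,0.69] [-2.98,1.88,0.69] [-2.79,2.16,0.69] [-2.56,2.42,0.69]
```

move_arm --commands '[{"claw": 1, "travel": [-2.9, -2.0, 0.7], "turn": 5.57}, {"claw": 1, "travel": [-3.1, -1.7, 0.7], "turn": 5.57}, {"claw": 1, "travel": [-3.2, -1.4, 0.7], "turn": 5.57}, {"claw": 1, "travel": [-3.4, -1.1, 0.7], "turn": 5.57}, {"claw": 1, "travel": [-3.4, -0.8, 0.7], "turn": 5.57}]'

```text
time: 0.52
ee_pos: [0.2448, 0.4029, 0.369]
tcp_rot: [-180.0, 0.0, 138.6]
wrist_force: [0.7, 0.5, -0.4]
opening: 0.0852
```

move_arm --commands '[{"claw": 1, "travel": [-3.5, -0.4, 0.7], "turn": 5.57}, {"claw": 1, "travel": [-3.5, -0.1, 0.7], "turn": 5.57}, {"claw": 1, "travel": [-3.5, 0.3, 0.7], "turn": 5.57}, {"claw": 1, "travel": [-3.5, 0.6, 0.7], "turn": 5.57}, {"claw": 1, "travel": [-3.4, 0.9, 0.7], "turn": 5.57}]'

```text
time: 0.93
ee_pos: [0.3626, 0.2719, 0.3342]
tcp_rot: [-180.0, 0.0, 110.8]
wrist_force: [0.3, 1.6, -0.8]
opening: 0.0851
```

move_arm --commands '[{"claw": 1, "travel": [-3.3, 1.3, 0.7], "turn": 5.57}, {"claw": 1, "travel": [-3.1, 1.6, 0.7], "turn": 5.57}, {"claw": 1, "travel": [-3.0, 1.9, 0.7], "turn": 5.57}, {"claw": 1, "travel": [-2.8, 2.2, 0.7], "turn": 5.57}, {"claw": 1, "travel": [-2.6, 2.4, 0.7], "turn": 5.57}]'

```text
time: 1.35
ee_pos: [0.4817, 0.1409, 0.2991]
tcp_rot: [-180.0, 0.0, 82.9]
wrist_force: [-0.3, 0.8, 0.3]
opening: 0.0853
```

move_arm --commands '[{"claw": 1, "travel": [0, 0, 0], "turn": 0}, {"claw": 1, "travel": [0, 0, 0], "turn": 0}]'

```text
time: 1.52
ee_pos: [0.4815, 0.1412, 0.2986]
tcp_rot: [-179.9, 0.0, 83.0]
wrist_force: [-0.4, 0.1, 0.2]
opening: 0.0854
```

```bash
python3 plan.py .481 .1425 .30 83.1; python3 - <<'E'
from look import *
t=viewer.camera("top"); cv2.imwrite("pics/t1_raw.png",t)
cv2.imwrite("pics/t1.png",cv2.resize(t,(800,600)))
E
```

```text
t 1.52 pos [0.4815 0.1412 0.2986] rpy [-1.7989e+02  4.0000e-02  8.3000e+01] F [-0.4   0.08  0.18] open 0.0854
n 1 turn/row -0.10
[0.13,-0.06,-0.14]
```

View pics/t1.png

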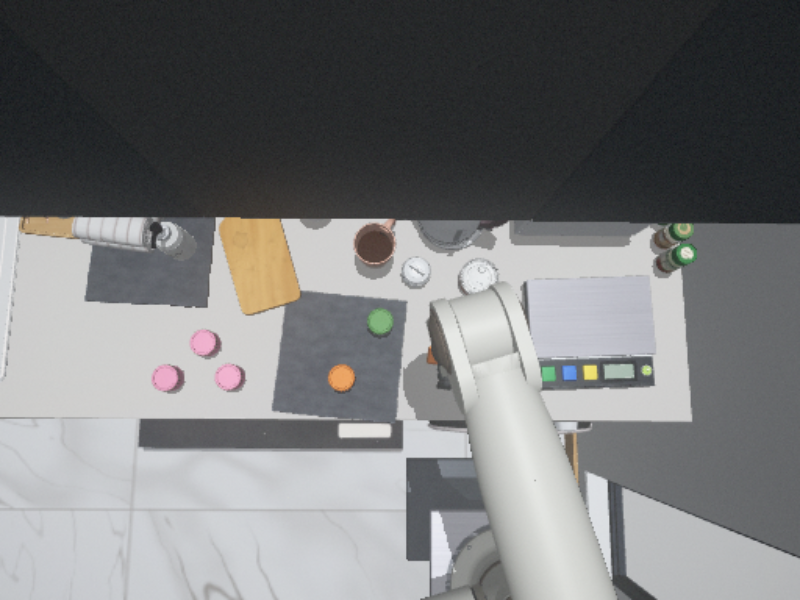

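The view is unobstructed apart from the arm over the wedge. Going down onto the grip block.

move_arm --commands '[{"claw": 1, "travel": [0.1, 0, 3], "turn": 0}, {"claw": 1, "travel": [0, 0, 3], "turn": 0}, {"claw": 1, "travel": [0, 0, 3], "turn": 0}, {"claw": 1, "travel": [0, 0, 2], "turn": 0}, {"claw": 1, "travel": [0, 0, 1], "turn": 0}]'

```text
time: 1.98
ee_pos: [0.4794, 0.1444, 0.1771]
tcp_rot: [-179.8, 0.1, 83.3]
wrist_force: [-1.3, 0.1, 0.2]
opening: 0.0854
```

move_arm --commands '[{"claw": 1, "travel": [0, 0, 0], "turn": 0}, {"claw": -0.2, "travel": [0, 0, 0], "turn": 0}, {"claw": -0.4, "travel": [0, 0, 0], "turn": 0}, {"claw": -0.6, "travel": [0, 0, 0], "turn": 0}, {"claw": -1, "travel": [0, 0, 0], "turn": 0}]' --squeeze 60

```text
time: 2.4
ee_pos: [0.4814, 0.1438, 0.1811]
tcp_rot: [179.9, -0.1, 83.2]
wrist_force: [-1.9, 0.6, -0.4]
opening: 0.039
```

move_arm --commands '[{"claw": -1, "travel": [0, 0, 0], "turn": 0}, {"claw": -1, "travel": [0, 0, 0], "turn": 0}, {"claw": -1, "travel": [0, 0, 0], "turn": 0}, {"claw": -1, "travel": [0, 0, 0], "turn": 0}, {"claw": -1, "travel": [0, 0, 0], "turn": 0}]'

```text
time: 2.82
ee_pos: [0.4816, 0.1437, 0.1813]
tcp_rot: [179.9, -0.1, 83.2]
wrist_force: [-0.2, 0.6, 7.2]
opening: 0.0371
```

```bash
python3 - <<'E'
from look import *
o=status.get_obs(); print(o["wrist_force"],o["ee_pos"],o["time"])
t=viewer.camera("top"); s=viewer.camera("scene"); crop(s,200,40,345,190,4,"pics/c4.png")
E
```

```text
[-0.1891  0.6431  7.1568] [0.4816 0.1437 0.1813] 2.8167
```

View pics/c4.png

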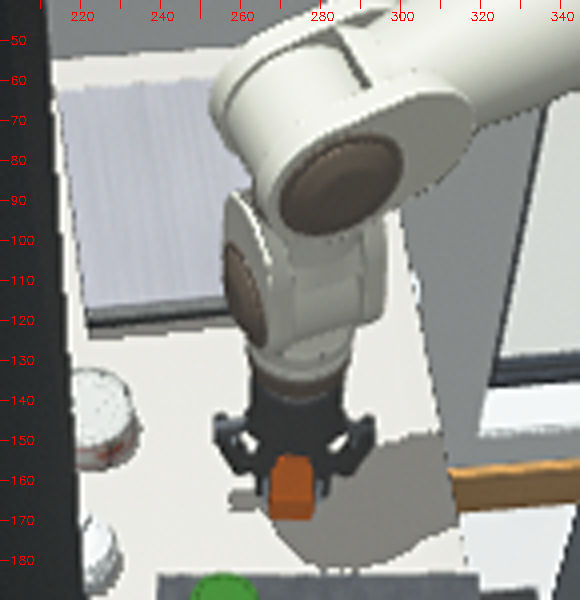

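move_arm --commands '[{"claw": -1, "travel": [0, 0, -0.4], "turn": 0}, {"claw": -1, "travel": [0, 0, 0], "turn": -4.6}, {"claw": -1, "travel": [0, 0, 0], "turn": -4.6}, {"claw": -1, "travel": [0, 0, 0], "turn": 0}, {"claw": -1, "travel": [0, 0, 0], "turn": 0}]'

```text
time: 3.33
ee_pos: [0.481, 0.1435, 0.1839]
tcp_rot: [180.0, -0.0, 92.2]
wrist_force: [-0.3, 0.5, -1.4]
opening: 0.0371
```

```bash
python3 plan.py .4755 .085 .1815 92.4 3
```

```text
t 3.33 pos [0.481  0.1435 0.1839] rpy [180.    -0.    92.22] F [-0.29  0.55 -1.44] open 0.0371
n 3 turn/row -0.06
[-1.94,-0.26,0.08] [-1.94,-0.26,0.08] [-1.94,-0.26,0.08]
```

move_arm --commands '[{"claw": -1, "travel": [-2, -0.26, 0], "turn": 0}, {"claw": -1, "travel": [-2, -0.26, 0], "turn": 0}, {"claw": -1, "travel": [-1.8, -0.26, 0.1], "turn": -0.2}, {"claw": -1, "travel": [0, 0, 0.1], "turn": 0}, {"claw": -1, "travel": [0, 0, 0], "turn": 0}]'

```text
time: 3.75
ee_pos: [0.4755, 0.0847, 0.1816]
tcp_rot: [-180.0, -0.0, 92.4]
wrist_force: [0.1, 0.1, -1.1]
opening: 0.037
```

```bash
python3 plan.py .4755 .085 .1815 92.4 1; python3 - <<'E'
from look import *
t=viewer.camera("top"); s=viewer.camera("scene"); crop(s,200,40,345,190,4,"pics/c5.png"); crop(t,265,165,430,260,4,"pics/c6.png")
E
```

```text
t 3.75 pos [0.4755 0.0847 0.1816] rpy [-179.99   -0.     92.35] F [ 0.07  0.13 -1.14] open 0.0370
n 1 turn/row -0.05
[0.03,-0.00,0.01]
```

View pics/c5.png

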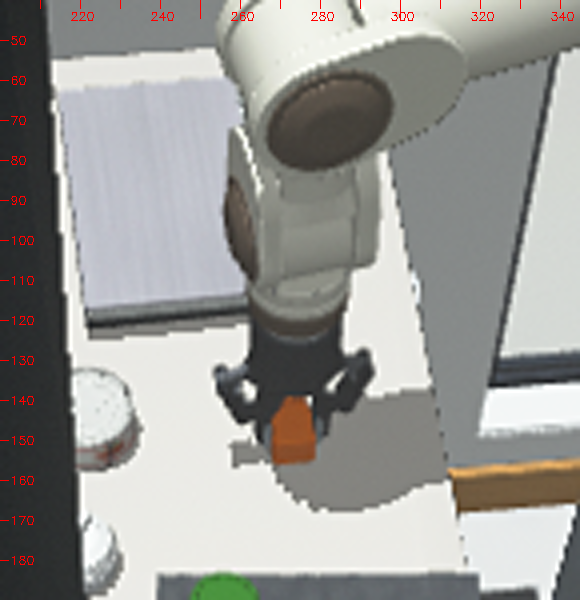

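View pics/c6.png

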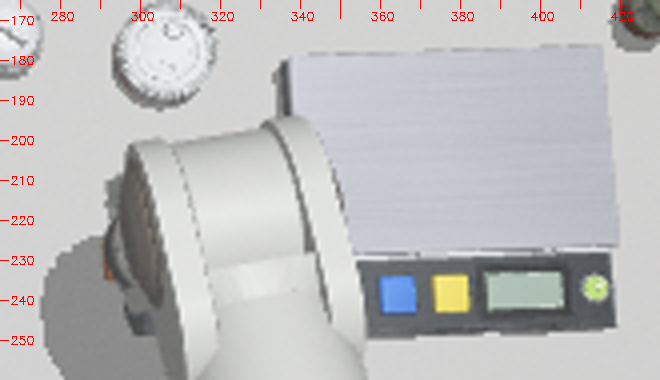

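move_arm --commands '[{"claw": -1, "travel": [-1.5, 0, 0.15], "turn": 0}, {"claw": -1, "travel": [-1.5, 0, 0], "turn": 0}, {"claw": -1, "travel": [-1.5, 0, 0], "turn": 0}, {"claw": -1, "travel": [-1.5, 0, 0], "turn": 0}, {"claw": -1, "travel": [0, 0, 0], "turn": 0}]'

```text
time: 4.27
ee_pos: [0.479, 0.0246, 0.1812]
tcp_rot: [179.9, 0.0, 92.5]
wrist_force: [-0.2, -3.1, 5.8]
opening: 0.0371
```

move_arm --commands '[{"claw": -1, "travel": [-0.3, 0, 0], "turn": 0}, {"claw": -1, "travel": [-0.3, 0, 0], "turn": 0}, {"claw": -1, "travel": [-0.3, 0, 0], "turn": 0}, {"claw": -1, "travel": [-0.3, 0, 0], "turn": 0}, {"claw": -1, "travel": [0, 0, 0], "turn": 0}]'

```text
time: 4.68
ee_pos: [0.4795, 0.0142, 0.1812]
tcp_rot: [179.9, -0.1, 92.6]
wrist_force: [-0.0, 2.7, 5.9]
opening: 0.0368
```

move_arm --commands '[{"claw": -1, "travel": [-0.3, 0, -0.1], "turn": 0}, {"claw": -1, "travel": [-0.3, 0, 0], "turn": 0}, {"claw": -1, "travel": [-0.2, 0, 0], "turn": 0}, {"claw": -1, "travel": [-0.1, 0, 0], "turn": 0}, {"claw": -1, "travel": [0, 0, 0], "turn": 0}]'

```text
time: 5.1
ee_pos: [0.4793, 0.0044, 0.1812]
tcp_rot: [180.0, -0.0, 92.6]
wrist_force: [0.7, 3.8, 1.0]
opening: 0.0368
```

move_arm --commands '[{"claw": -1, "travel": [-0.2, 0, 0], "turn": 0}, {"claw": -1, "travel": [-0.2, 0, 0], "turn": 0}, {"claw": -1, "travel": [-0.1, 0, 0], "turn": 0}, {"claw": -1, "travel": [0, 0, 0], "turn": 0}, {"claw": -1, "travel": [0, 0, 0], "turn": 0}]'

```text
time: 5.52
ee_pos: [0.4795, -0.0007, 0.1813]
tcp_rot: [180.0, 0.0, 92.6]
wrist_force: [0.1, 4.1, 1.7]
opening: 0.0368
```

move_arm --commands '[{"claw": -1, "travel": [-0.2, 0, 0], "turn": 0}, {"claw": -1, "travel": [-0.1, 0, 0], "turn": 0}, {"claw": -1, "travel": [0, 0, 0], "turn": 0}, {"claw": -1, "travel": [0, 0, 0], "turn": 0}]'

```text
time: 5.85
ee_pos: [0.4796, -0.0036, 0.1813]
tcp_rot: [180.0, 0.0, 92.6]
wrist_force: [-0.3, 3.8, 2.9]
opening: 0.0366
```

move_arm --commands '[{"claw": -1, "travel": [-0.1, 0, 0], "turn": 0}, {"claw": -1, "travel": [-0.1, 0, 0], "turn": 0}, {"claw": -1, "travel": [0, 0, 0], "turn": 0}]'

```text
time: 6.1
ee_pos: [0.4797, -0.0053, 0.1812]
tcp_rot: [180.0, -0.1, 92.6]
wrist_force: [-1.2, 7.8, 2.7]
opening: 0.0368
```

Resistance is rising, so the scale is near level. Pushing further in small steps.

move_arm --commands '[{"claw": -1, "travel": [-0.1, 0, 0], "turn": 0}, {"claw": -1, "travel": [0, 0, 0], "turn": 0}, {"claw": -1, "travel": [0, 0, 0], "turn": 0}]'

```text
time: 6.35
ee_pos: [0.4797, -0.006, 0.1812]
tcp_rot: [-180.0, -0.1, 92.6]
wrist_force: [-0.1, 10.6, 2.9]
opening: 0.0368
```

move_arm --commands '[{"claw": -1, "travel": [-0.1, 0, 0], "turn": 0}, {"claw": -1, "travel": [0, 0, 0], "turn": 0}, {"claw": -1, "travel": [0, 0, 0], "turn": 0}]'

```text
time: 6.6
ee_pos: [0.4797, -0.0067, 0.1812]
tcp_rot: [180.0, -0.2, 92.6]
wrist_force: [-1.0, 13.9, 2.7]
opening: 0.0373
```

move_arm --commands '[{"claw": 0.2, "travel": [0, 0, 0], "turn": 0}, {"claw": 0.6, "travel": [0, 0, 0], "turn": 0}, {"claw": 0.6, "travel": [0, 0, 0], "turn": 0}, {"claw": 0.6, "travel": [0, 0, 0], "turn": 0}]'

```text
time: 6.93
ee_pos: [0.4797, -0.0079, 0.181]
tcp_rot: [-180.0, 0.0, 92.5]
wrist_force: [-0.1, 0.2, 0.9]
opening: 0.0682
```

move_arm --commands '[{"claw": 0.6, "travel": [0, 0, -1], "turn": 0}, {"claw": 0.6, "travel": [0, 0, -3], "turn": 0}, {"claw": 0.6, "travel": [0, 0, -4], "turn": 0}, {"claw": 0.6, "travel": [2, 0, -3], "turn": 0}, {"claw": 0.6, "travel": [4, 0, 0], "turn": 0}]'

```text
time: 7.35
ee_pos: [0.4783, 0.0508, 0.2985]
tcp_rot: [179.5, 0.0, 92.3]
wrist_force: [1.0, 0.1, -0.1]
opening: 0.0683
```

move_arm --commands '[{"claw": 0.6, "travel": [4, 0, 0], "turn": 0}, {"claw": 0.6, "travel": [4, 0, 0], "turn": 0}, {"claw": 0.6, "travel": [3, 0, 0], "turn": 0}, {"claw": 0.6, "travel": [0, 0, 0], "turn": 0}]'

```text
time: 7.68
ee_pos: [0.4717, 0.1662, 0.2919]
tcp_rot: [180.0, -0.1, 92.8]
wrist_force: [1.1, -0.1, -0.3]
opening: 0.0685
```

```bash
python3 plan.py .4755 .085 .1815 92.4 1; python3 - <<'E'
from look import *
t=viewer.camera("top"); s=viewer.camera("scene"); cv2.imwrite("pics/t2_raw.png",t);cv2.imwrite("pics/s2_raw.png",s);crop(s,200,40,345,190,4,"pics/c7.png"); crop(t,265,165,430,260,4,"pics/c8.png")
E
```

```text
t 7.68 pos [0.4717 0.1662 0.2919] rpy [ 1.7995e+02 -6.0000e-02  9.2790e+01] F [ 1.1  -0.13 -0.33] open 0.0685
n 1 turn/row 0.39
[-8.12,-0.01,11.04]
```

View pics/c7.png

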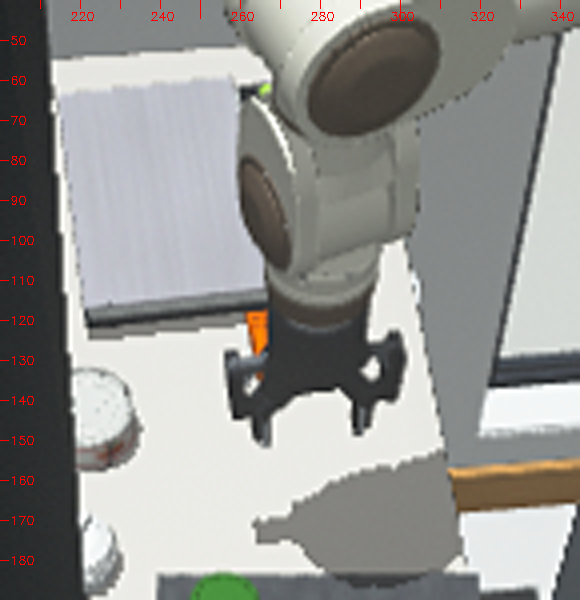

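View pics/c8.png

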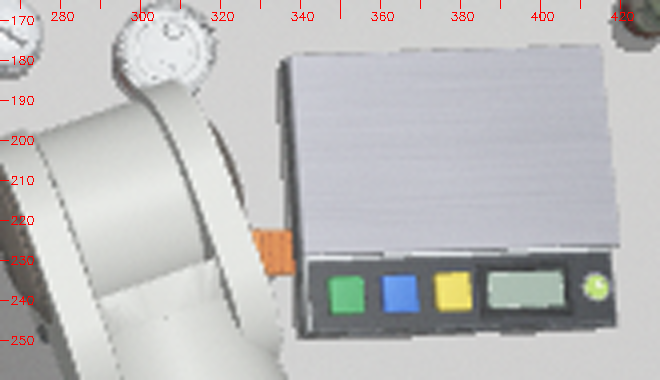

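move_arm --commands '[{"claw": 0.6, "travel": [2, -4, 0], "turn": 0}, {"claw": 0.6, "travel": [2, -4, 0], "turn": 0}, {"claw": 0.6, "travel": [2, -4, 0], "turn": 0}, {"claw": 0.6, "travel": [2, -4, 0], "turn": 0}, {"claw": 0.6, "travel": [0, 0, 0], "turn": 0}]'

```text
time: 8.2
ee_pos: [0.3158, 0.2305, 0.2918]
tcp_rot: [-179.9, -0.0, 92.7]
wrist_force: [0.3, -0.3, 0.0]
opening: 0.0683
```

```bash
cat > keys.py <<'E'
from look import *
def keys(t,s):
    for n,b1,b2 in [("G",(342,228,360,255),(265,93,285,111)),("B",(355,228,373,255),(263,84,283,102)),("Y",(368,228,390,255),(263,75,283,92))]:
        c1=mask(t,*H[n],b1)[1]; c2=mask(s,*H[n],b2)[1]; print(n,c1,c2,tri(c1,c2),unproj("top",*c1,.048))
E
python3 - <<'E'
from keys import *
t=viewer.camera("top"); s=viewer.camera("scene"); cv2.imwrite("pics/t3_raw.png",t);cv2.imwrite("pics/s3_raw.png",s);crop(s,200,40,345,190,4,"pics/c9.png"); crop(t,265,165,430,260,4,"pics/c10.png")
keys(t,s)
for lo in ((3,80,60),(3,120,90)):
  m,c=mask(t,lo,(20,255,255),(300,212,345,246)); print(cv2.minAreaRect(np.argwhere(m)[:,::-1].astype(np.float32)))
E
```

```text
G [351.1037 238.2749] [275.7383 103.5689] [ 0.444  -0.0935  0.0443] [ 0.4453 -0.0929  0.048 ]
B [364.4828 237.9515] [273.6587  94.3821] [ 0.4458 -0.139   0.0436] [ 0.4467 -0.1379  0.048 ]
Y [377.6917 237.4645] [271.8225  85.4115] [ 0.4477 -0.1833  0.0444] [ 0.4486 -0.1824  0.048 ]
((111.88877868652344, 64.10586547851562), (46.614341735839844, 85.90924072265625), 88.91908264160156)
((112.53543090820312, 64.1296615600586), (43.0985107421875, 82.52397918701172), 88.75463104248047)
```

View pics/c9.png

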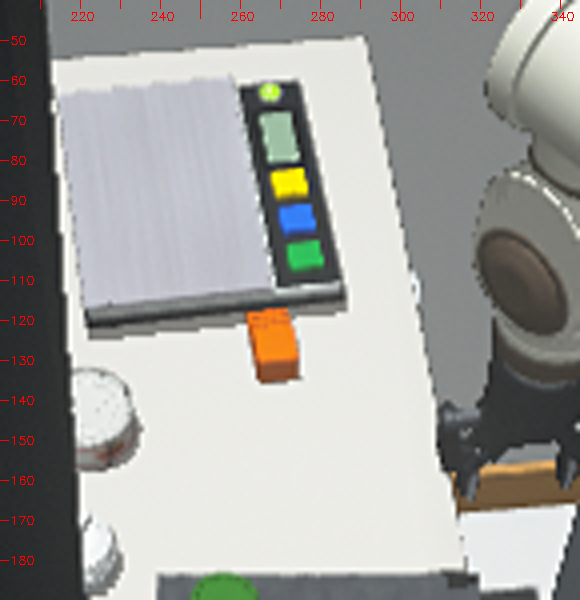

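View pics/c10.png

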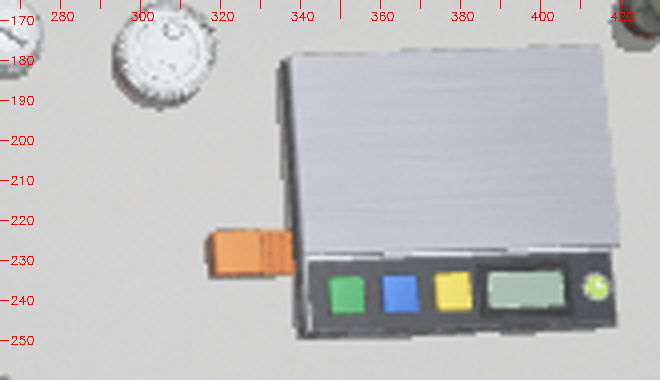

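The scale is level: all three key tops now triangulate to the same z, with the green one 4.4 mm higher than before. Next are the keys. I'll use shut fingers with the pad width along the key row.

```bash
python3 plan.py .4445 -.093 .26 92.4 10
```

```text
t 8.30 pos [0.3193 0.2297 0.2919] rpy [ 1.7991e+02 -3.0000e-02  9.2660e+01] F [ 0.17 -0.7   0.35] open 0.0683
n 10 turn/row 0.03
[-3.28,1.10,0.32] [-3.28,1.10,0.32] [-3.28,1.10,0.32] [-3.28,1.11,0.32] [-3.28,1.11,0.32] [-3.28,1.11,0.32] [-3.28,1.11,0.32] [-3.28,1.11,0.32] [-3.28,1.11,0.32] [-3.28,1.11,0.32]
```

move_arm --commands '[{"claw": -1, "travel": [-3.28, 1.1, 0], "turn": 0}, {"claw": -1, "travel": [-3.28, 1.1, 0], "turn": 0}, {"claw": -1, "travel": [-3.28, 1.1, 0], "turn": 0}, {"claw": -1, "travel": [-3.28, 1.1, 0], "turn": 0}, {"claw": -1, "travel": [-3.28, 1.1, 0], "turn": 0}]'

```text
time: 8.72
ee_pos: [0.3832, 0.0655, 0.2915]
tcp_rot: [180.0, 0.0, 92.4]
wrist_force: [1.4, 0.2, -0.1]
opening: 0.0075
```

move_arm --commands '[{"claw": -1, "travel": [-3.28, 1.1, 0], "turn": 0}, {"claw": -1, "travel": [-3.28, 1.1, 0], "turn": 0}, {"claw": -1, "travel": [-3.28, 1.1, 0], "turn": 0}, {"claw": -1, "travel": [-3.28, 1.1, 0], "turn": 0}, {"claw": -1, "travel": [-3.28, 1.1, 0], "turn": 0}]'

```text
time: 9.13
ee_pos: [0.4448, -0.0968, 0.2913]
tcp_rot: [180.0, 0.0, 92.4]
wrist_force: [0.6, 0.5, 0.3]
opening: 0.0
```

move_arm --commands '[{"claw": -1, "travel": [0, 0, 3], "turn": 0}, {"claw": -1, "travel": [0, 0, 2], "turn": 0}, {"claw": -1, "travel": [0, 0, 0], "turn": 0}, {"claw": -1, "travel": [0, 0, 0], "turn": 0}]'

```text
time: 9.47
ee_pos: [0.4442, -0.0943, 0.2407]
tcp_rot: [-179.9, -0.0, 92.4]
wrist_force: [0.5, -0.2, 0.1]
opening: -0.0002
```

```bash
python3 plan.py .4445 -.093 .226 92.4 1;  python3 - <<'E'
from look import *
s=viewer.camera("scene"); crop(s,200,40,345,190,4,"pics/c11.png")
E
```

```text
t 9.47 pos [ 0.4442 -0.0943  0.2407] rpy [-1.7987e+02 -2.0000e-02  9.2430e+01] F [ 0.46 -0.19  0.07] open -0.0002
n 1 turn/row 0.03
[0.12,0.04,1.47]
```

View pics/c11.png

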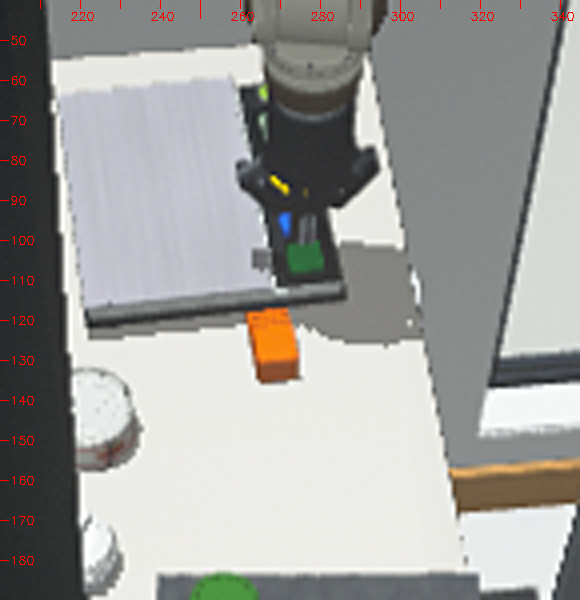

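move_arm --commands '[{"claw": -1, "travel": [0.1, 0, 1.4], "turn": 0}, {"claw": -1, "travel": [0, 0, 0.4], "turn": 0}, {"claw": -1, "travel": [0, 0, 0.2], "turn": 0}, {"claw": -1, "travel": [0, 0, 0.2], "turn": 0}, {"claw": -1, "travel": [0, 0, 0], "turn": 0}]'

```text
time: 9.93
ee_pos: [0.4446, -0.0917, 0.2199]
tcp_rot: [179.9, 0.0, 92.6]
wrist_force: [-1.4, -0.5, 2.3]
opening: 0.0002
```

move_arm --commands '[{"claw": -1, "travel": [0, 0, 0.2], "turn": 0}, {"claw": -1, "travel": [0, 0, 0.1], "turn": 0}, {"claw": -1, "travel": [0, 0, 0], "turn": 0}]'

```text
time: 10.18
ee_pos: [0.4447, -0.0917, 0.2166]
tcp_rot: [179.9, 0.0, 92.6]
wrist_force: [1.1, -0.8, 4.3]
opening: -0.0
```

move_arm --commands '[{"claw": -1, "travel": [0, 0, 0.1], "turn": 0}, {"claw": -1, "travel": [0, 0, 0], "turn": 0}, {"claw": -1, "travel": [0, 0, 0], "turn": 0}]'

```text
time: 10.43
ee_pos: [0.4447, -0.0918, 0.2161]
tcp_rot: [179.9, 0.0, 92.6]
wrist_force: [-0.3, 0.6, 7.9]
opening: -0.0001
```

move_arm --commands '[{"claw": -1, "travel": [0, 0, -1], "turn": 0}, {"claw": -1, "travel": [0, 0, -2], "turn": 0}, {"claw": -1, "travel": [0, 0, 0], "turn": 0}]'

```text
time: 10.68
ee_pos: [0.445, -0.0919, 0.2485]
tcp_rot: [179.8, 0.0, 92.6]
wrist_force: [0.7, 0.7, 1.4]
opening: 0.0001
```

```bash
python3 plan.py .4462 -.138 .246 92.4 2;  python3 - <<'E'
from look import *
s=viewer.camera("scene"); t=viewer.camera("top");crop(s,200,40,345,190,4,"pics/c12.png");crop(t,265,165,430,260,4,"pics/c13.png")
E
```

```text
t 10.68 pos [ 0.445  -0.0919  0.2485] rpy [1.7981e+02 5.0000e-02 9.2570e+01] F [0.68 0.74 1.36] open 0.0001
n 2 turn/row 0.08
[-2.31,-0.04,0.12] [-2.31,-0.04,0.12]
```

View pics/c13.png

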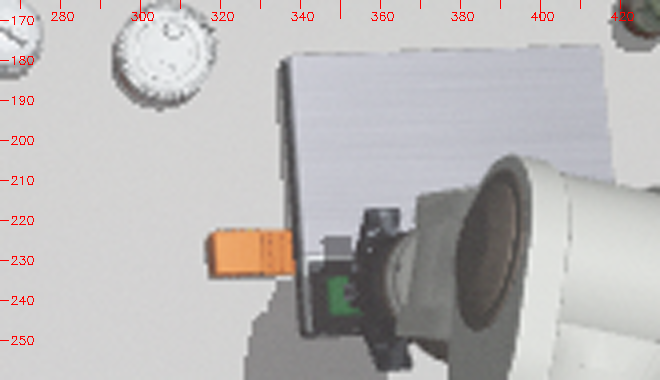

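Green bottomed out at 7.9 N and the wedge didn't move. Now the blue key.

move_arm --commands '[{"claw": -1, "travel": [-2.3, 0, 0], "turn": 0}, {"claw": -1, "travel": [-2.3, 0, 0], "turn": 0}, {"claw": -1, "travel": [0, 0, 0], "turn": 0}, {"claw": -1, "travel": [0, 0, 0], "turn": 0}]'

```text
time: 11.12
ee_pos: [0.4462, -0.1383, 0.2443]
tcp_rot: [-179.9, -0.0, 92.5]
wrist_force: [0.2, -0.6, -0.5]
opening: -0.0001
```

move_arm --commands '[{"claw": -1, "travel": [0, 0, 2], "turn": 0}, {"claw": -1, "travel": [0, 0, 0.6], "turn": 0}, {"claw": -1, "travel": [0, 0, 0.2], "turn": 0}, {"claw": -1, "travel": [0, 0, 0.2], "turn": 0}, {"claw": -1, "travel": [0, 0, 0.2], "turn": 0}]'

```text
time: 11.53
ee_pos: [0.4461, -0.1371, 0.2153]
tcp_rot: [-180.0, -0.0, 92.6]
wrist_force: [-15.5, 4.4, 37.9]
opening: 0.0002
```

move_arm --commands '[{"claw": -1, "travel": [0, 0, 0.1], "turn": 0}, {"claw": -1, "travel": [0, 0, 0], "turn": 0}, {"claw": -1, "travel": [0, 0, 0], "turn": 0}]'

```text
time: 11.78
ee_pos: [0.446, -0.137, 0.2154]
tcp_rot: [180.0, 0.0, 92.6]
wrist_force: [-13.9, 4.8, 31.4]
opening: -0.0002
```

move_arm --commands '[{"claw": -1, "travel": [0, 0, -1], "turn": 0}, {"claw": -1, "travel": [0, 0, -2], "turn": 0}, {"claw": -1, "travel": [0, 0, -2], "turn": 0}, {"claw": -1, "travel": [0, 0, 0], "turn": 0}]'

```text
time: 12.12
ee_pos: [0.4471, -0.1374, 0.2661]
tcp_rot: [179.8, 0.1, 92.6]
wrist_force: [0.4, -0.3, 0.7]
opening: -0.0003
```

```bash
python3 plan.py .40 .13 .27 92.4;
```

```text
t 12.12 pos [ 0.4471 -0.1374  0.2661] rpy [1.7976e+02 8.0000e-02 9.2600e+01] F [ 0.41 -0.29  0.66] open -0.0003
n 8 turn/row 0.03
[3.37,-0.44,-0.05] [3.37,-0.44,-0.05] [3.37,-0.44,-0.05] [3.36,-0.44,-0.05] [3.36,-0.44,-0.05] [3.36,-0.44,-0.05] [3.36,-0.45,-0.05] [3.36,-0.45,-0.05]
```

move_arm --commands '[{"claw": 1, "travel": [3.8, -0.9, -0.5], "turn": 0}, {"claw": 1, "travel": [3.8, -0.9, -0.5], "turn": 0}, {"claw": 1, "travel": [3.8, -0.9, -0.5], "turn": 0}, {"claw": 1, "travel": [3.8, -0.9, 0], "turn": 0}, {"claw": 1, "travel": [3.8, -0.9, 0], "turn": 0}]'

```text
time: 12.53
ee_pos: [0.3919, 0.0517, 0.2773]
tcp_rot: [180.0, -0.0, 92.6]
wrist_force: [1.2, 0.6, -0.6]
opening: 0.0607
```

move_arm --commands '[{"claw": 1, "travel": [3.8, -0.9, 0], "turn": 0}, {"claw": 1, "travel": [3.8, -0.9, 0], "turn": 0}, {"claw": 1, "travel": [3.8, -0.9, 0], "turn": 0}, {"claw": 1, "travel": [3.8, -0.9, 0], "turn": 0}, {"claw": 1, "travel": [0, 0, 0], "turn": 0}]'

```text
time: 12.95
ee_pos: [0.3479, 0.2054, 0.2769]
tcp_rot: [-180.0, -0.1, 93.0]
wrist_force: [0.5, -0.4, 0.0]
opening: 0.0854
```

```bash
cat > tins.py <<'E'
from look import *
# lid top centre: colour mask of lid; the lid's top face in top view
def tin(t,s,col,bt,bs,z):
    c1=mask(t,*H[col],bt)[1]; print("top",c1,unproj("top",*c1,z))
    if bs: c2=mask(s,*H[col],bs)[1]; print("scene",c2,unproj("scene",*c2,z),"tri",tri(c1,c2))
H["G"]=((40,60,70),(85,255,255))
E
python3 - <<'E'
from tins import *; from keys import keys
t=viewer.camera("top"); s=viewer.camera("scene"); cv2.imwrite("pics/t4_raw.png",t);cv2.imwrite("pics/s4_raw.png",s)
keys(t,s)
H["G"]=((40,60,70),(85,255,255))
crop(s,200,40,345,190,4,"pics/c14.png"); crop(t,165,165,430,275,3,"pics/c15.png"); crop(s,230,165,345,260,5,"pics/c16.png")
o=status.get_obs(); print(o["ee_pos"],o["tcp_rot"],o["opening"])
E
```

```text
G [351.0628 238.3327] [275.6978 103.5956] [ 0.444  -0.0935  0.0441] [ 0.4451 -0.0928  0.048 ]
B [364.49   237.9578] [273.6676  94.3807] [ 0.4458 -0.139   0.0435] [ 0.4467 -0.1379  0.048 ]
Y [377.7081 237.4685] [271.8181  85.409 ] [ 0.4477 -0.1834  0.0443] [ 0.4486 -0.1825  0.048 ]
[0.3493 0.2018 0.2768] [-179.9508    0.0322   92.8369] 0.08552795564254156
```

View pics/c15.png

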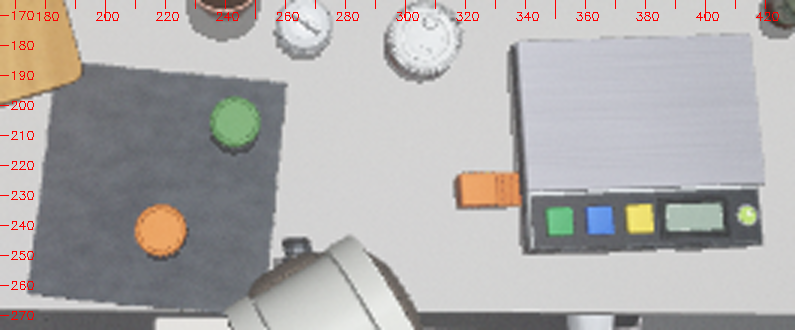

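View pics/c16.png

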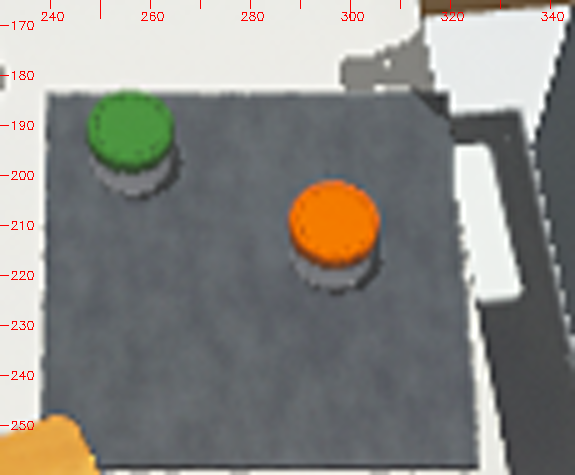

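```bash
python3 - <<'E'
from tins import *
t=cv2.imread("pics/t4_raw.png"); s=cv2.imread("pics/s4_raw.png")
for lo in ((40,60,70),(40,90,100),(35,50,90)):
    H["G"]=(lo,(85,255,255)); tin(t,s,"G",(225,190,258,220),(240,178,270,203),.057)
tin(t,s,"O",(200,225,240,260),(283,195,312,222),.057)
E
python3 plan.py .432 .349 .26 92.4
```

```text
top [242.9011 205.196 ] [0.5527 0.2696 0.057 ]
scene [255.5663 190.6146] [0.5519 0.275  0.057 ] tri [0.5526 0.27   0.0491]
top [242.6406 212.6719] [0.5276 0.2703 0.057 ]
scene [255.5577 190.1674] [0.5518 0.2733 0.057 ] tri [0.5401 0.2676 0.0417]
top [242.8983 205.1688] [0.5528 0.2696 0.057 ]
scene [255.5369 190.0699] [0.5518 0.273  0.057 ] tri [0.5524 0.2699 0.0524]
top [218.1159 241.2893] [0.4323 0.3502 0.057 ]
scene [296.313  209.3438] [0.4315 0.3555 0.057 ] tri [0.4314 0.3511 0.0493]
t 13.05 pos [0.3493 0.2018 0.2768] rpy [-1.7995e+02  3.0000e-02  9.2840e+01] F [ 0.32 -0.76  0.33] open 0.0855
n 5 turn/row 0.09
[2.86,1.80,0.34] [2.86,1.79,0.34] [2.86,1.79,0.34] [2.87,1.79,0.34] [2.87,1.78,0.34]
```

move_arm --commands '[{"claw": 1, "travel": [2.9, 1.8, 0], "turn": 0}, {"claw": 1, "travel": [2.9, 1.8, 0], "turn": 0}, {"claw": 1, "travel": [2.9, 1.8, 0], "turn": 0}, {"claw": 1, "travel": [2.9, 1.8, 0], "turn": 0}, {"claw": 1, "travel": [2.9, 1.8, 0], "turn": 0}]'

```text
time: 13.47
ee_pos: [0.4351, 0.3492, 0.2768]
tcp_rot: [-180.0, 0.0, 92.4]
wrist_force: [-0.1, 0.1, 0.2]
opening: 0.0859
```

```bash
python3 plan.py .4318 .3505 .188 92.4 4
```

```text
t 13.47 pos [0.4351 0.3492 0.2768] rpy [-1.7998e+02  3.0000e-02  9.2450e+01] F [-0.12  0.13  0.15] open 0.0859
n 4 turn/row 0.01
[0.04,-0.08,2.22] [0.04,-0.08,2.22] [0.04,-0.08,2.22] [0.04,-0.08,2.22]
```

move_arm --commands '[{"claw": 1, "travel": [0.1, 0, 2.5], "turn": 0}, {"claw": 1, "travel": [0, 0, 2.5], "turn": 0}, {"claw": 1, "travel": [0, 0, 2.4], "turn": 0}, {"claw": 1, "travel": [0, 0, 1.5], "turn": 0}, {"claw": 1, "travel": [0, 0, 0], "turn": 0}]'

```text
time: 13.88
ee_pos: [0.4334, 0.348, 0.1842]
tcp_rot: [-179.7, 0.2, 92.4]
wrist_force: [-0.7, -0.4, 0.4]
opening: 0.0855
```

move_arm --commands '[{"claw": 0.6, "travel": [0, 0, 0], "turn": 0}, {"claw": 0.4, "travel": [0, 0, 0], "turn": 0}, {"claw": 0, "travel": [0, 0, 0], "turn": 0}, {"claw": -0.5, "travel": [0, 0, 0], "turn": 0}, {"claw": -0.5, "travel": [0, 0, 0], "turn": 0}]' --squeeze 50

```text
time: 14.3
ee_pos: [0.4342, 0.3503, 0.1901]
tcp_rot: [179.9, -0.1, 92.5]
wrist_force: [0.1, -2.4, 5.8]
opening: 0.0549
```

move_arm --commands '[{"claw": -1, "travel": [0, 0, 0], "turn": 0}, {"claw": -1, "travel": [0, 0, 0], "turn": 0}, {"claw": -1, "travel": [0, 0, -0.5], "turn": 0}, {"claw": -1, "travel": [0, 0, -1], "turn": 0}, {"claw": -1, "travel": [0, 0, -2], "turn": 0}]'

```text
time: 14.72
ee_pos: [0.433, 0.3498, 0.2222]
tcp_rot: [-179.8, 0.1, 92.6]
wrist_force: [-0.0, 0.4, -0.9]
opening: 0.055
```

```bash
python3 plan.py .535 -.125 .285 92.4 15
```

```text
t 14.72 pos [0.433  0.3498 0.2222] rpy [-1.7984e+02  1.1000e-01  9.2580e+01] F [-0.02  0.37 -0.94] open 0.0550
n 15 turn/row 0.01
[-3.19,0.54,-0.42] [-3.19,0.54,-0.42] [-3.19,0.54,-0.42] [-3.19,0.54,-0.42] [-3.19,0.54,-0.42] [-3.19,0.54,-0.42] [-3.19,0.54,-0.42] [-3.19,0.54,-0.42] [-3.19,0.54,-0.42] [-3.19,0.54,-0.42] [-3.19,0.54,-0.42] [-3.19,0.54,-0.42] [-3.19,0.54,-0.42] [-3.19,0.55,-0.42] [-3.19,0.55,-0.42]
```

move_arm --commands '[{"claw": -1, "travel": [-2, 0.5, -2], "turn": 0}, {"claw": -1, "travel": [-3.2, 0.5, -2], "turn": 0}, {"claw": -1, "travel": [-3.2, 0.5, -2], "turn": 0}, {"claw": -1, "travel": [-3.2, 0.5, 0], "turn": 0}, {"claw": -1, "travel": [-3.2, 0.5, 0], "turn": 0}]'

```text
time: 15.13
ee_pos: [0.4655, 0.2024, 0.2858]
tcp_rot: [179.8, -0.1, 92.6]
wrist_force: [0.3, -0.2, -2.6]
opening: 0.055
```

move_arm --commands '[{"claw": -1, "travel": [-3.2, 0.5, 0], "turn": 0}, {"claw": -1, "travel": [-3.2, 0.5, 0], "turn": 0}, {"claw": -1, "travel": [-3.2, 0.5, 0], "turn": 0}, {"claw": -1, "travel": [-3.2, 0.5, 0], "turn": 0}, {"claw": -1, "travel": [-3.2, 0.5, 0], "turn": 0}]'

```text
time: 15.55
ee_pos: [0.4973, 0.0433, 0.2843]
tcp_rot: [179.9, -0.0, 92.6]
wrist_force: [0.1, -0.2, -2.1]
opening: 0.0551
```

move_arm --commands '[{"claw": -1, "travel": [-3.2, 0.5, 0], "turn": 0}, {"claw": -1, "travel": [-3.2, 0.5, 0], "turn": 0}, {"claw": -1, "travel": [-3.2, 0.5, 0], "turn": 0}, {"claw": -1, "travel": [-3.2, 0.5, 0], "turn": 0}, {"claw": -1, "travel": [-3.0, 0.5, 0], "turn": 0}]'

```text
time: 15.97
ee_pos: [0.5294, -0.1137, 0.2842]
tcp_rot: [179.9, 0.0, 92.6]
wrist_force: [0.9, 0.5, -1.4]
opening: 0.055
```

```bash
python3 plan.py .535 -.125 .2295 92.4 2
```

```text
t 15.97 pos [ 0.5294 -0.1137  0.2842] rpy [1.7995e+02 1.0000e-02 9.2560e+01] F [ 0.87  0.51 -1.42] open 0.0550
n 2 turn/row 0.08
[-0.58,0.25,2.74] [-0.58,0.26,2.74]
```

move_arm --commands '[{"claw": -1, "travel": [-0.7, 0.5, 2], "turn": 0}, {"claw": -1, "travel": [0, 0, 2], "turn": 0}, {"claw": -1, "travel": [0, 0, 0.8], "turn": 0}, {"claw": -1, "travel": [0, 0, 0.3], "turn": 0}, {"claw": -1, "travel": [0, 0, 0], "turn": 0}]'

```text
time: 16.38
ee_pos: [0.5345, -0.1183, 0.2322]
tcp_rot: [-180.0, -0.0, 92.6]
wrist_force: [-0.9, 1.4, -1.8]
opening: 0.0551
```

move_arm --commands '[{"claw": -1, "travel": [0, 0, 0.2], "turn": 0}, {"claw": -1, "travel": [0, 0, 0], "turn": 0}, {"claw": -1, "travel": [0, 0, 0], "turn": 0}]'

```text
time: 16.63
ee_pos: [0.5349, -0.1184, 0.2312]
tcp_rot: [179.9, 0.0, 92.6]
wrist_force: [-0.8, -1.1, -0.8]
opening: 0.0554
```

move_arm --commands '[{"claw": -1, "travel": [0, 0, 0.1], "turn": 0}, {"claw": -1, "travel": [0, 0, 0.1], "turn": 0}, {"claw": -1, "travel": [0, 0, 0], "turn": 0}]'

```text
time: 16.88
ee_pos: [0.5349, -0.1186, 0.2294]
tcp_rot: [179.9, 0.0, 92.6]
wrist_force: [-2.4, 1.6, 5.1]
opening: 0.055
```

Contact made (Fz 5 N). Releasing gently.

move_arm --commands '[{"claw": 0.4, "travel": [0, 0, 0], "turn": 0}, {"claw": 0.7, "travel": [0, 0, 0], "turn": 0}, {"claw": 1, "travel": [0, 0, 0], "turn": 0}, {"claw": 1, "travel": [0, 0, 0], "turn": 0}, {"claw": 1, "travel": [0, 0, 0], "turn": 0}]'

```text
time: 17.3
ee_pos: [0.5347, -0.1187, 0.2281]
tcp_rot: [-180.0, 0.0, 92.6]
wrist_force: [0.4, -0.3, -0.2]
opening: 0.0853
```

move_arm --commands '[{"claw": 1, "travel": [0, 0, -2], "turn": 0}, {"claw": 1, "travel": [0, 0, -3], "turn": 0}, {"claw": 1, "travel": [1, -1, -2.5], "turn": 0}, {"claw": 1, "travel": [3.8, -0.5, 0], "turn": 0}, {"claw": 1, "travel": [3.8, -0.5, 0], "turn": 0}]'

```text
time: 17.72
ee_pos: [0.5109, -0.0338, 0.305]
tcp_rot: [179.8, 0.0, 92.4]
wrist_force: [0.5, 0.3, 0.0]
opening: 0.0854
```

move_arm --commands '[{"claw": 1, "travel": [3.8, 0, 0], "turn": 0}, {"claw": 1, "travel": [3.8, 0, 0], "turn": 0}, {"claw": 1, "travel": [3.8, 0, 0], "turn": 0}, {"claw": 1, "travel": [3.8, 0, 0], "turn": 0}, {"claw": 1, "travel": [3.8, 0.5, 0], "turn": 0}]'

```text
time: 18.13
ee_pos: [0.5065, 0.1581, 0.3035]
tcp_rot: [180.0, -0.0, 92.6]
wrist_force: [0.9, -0.9, 0.4]
opening: 0.0857
```

```bash
python3 - <<'E'
from tins import *
t=viewer.camera("top"); s=viewer.camera("scene"); cv2.imwrite("pics/t5_raw.png",t);cv2.imwrite("pics/s5_raw.png",s)
crop(t,165,165,430,275,3,"pics/c17.png"); crop(s,200,40,345,240,3,"pics/c18.png")
E
python3 plan.py .5525 .27 .28 92.4
```

```text
t 18.23 pos [0.5071 0.1606 0.303 ] rpy [ 1.7999e+02 -6.0000e-02  9.2850e+01] F [-0.49 -0.41 -0.08] open 0.0855
n 4 turn/row 0.11
[2.68,1.27,0.57] [2.68,1.26,0.57] [2.68,1.26,0.57] [2.68,1.25,0.57]
```

View pics/c17.png

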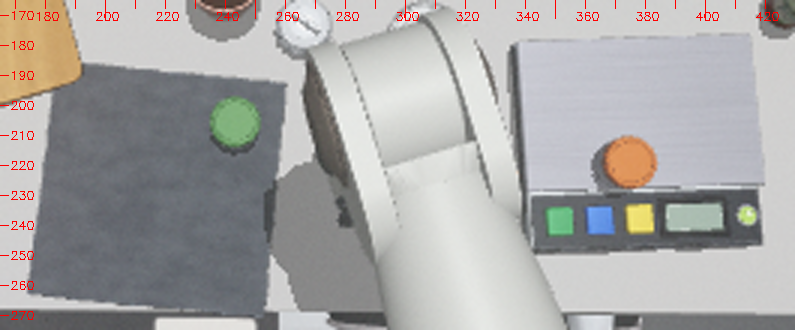

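View pics/c18.png

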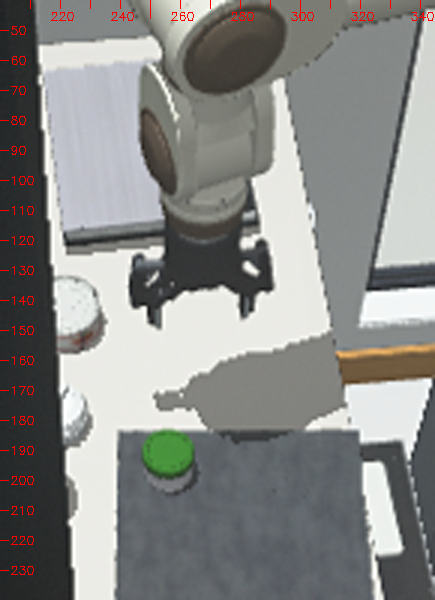

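```bash
python3 - <<'E'
from tins import *
t=cv2.imread("pics/t5_raw.png")
print(mask(t,*H["O"],(355,200,395,229))[1],unproj("top",*mask(t,*H["O"],(355,200,395,229))[1],.096), proj("top",(.535,-.1187,.096)))
print(mask(t,*H["G"],(225,190,258,220))[1])
crop(t,340,170,425,255,8,"pics/c19.png")
E
```

```text
[374.5845 218.7234] [ 0.5073 -0.1581  0.096 ] [362.1508 210.1297]
[242.8853 205.215 ]
```

View pics/c19.png

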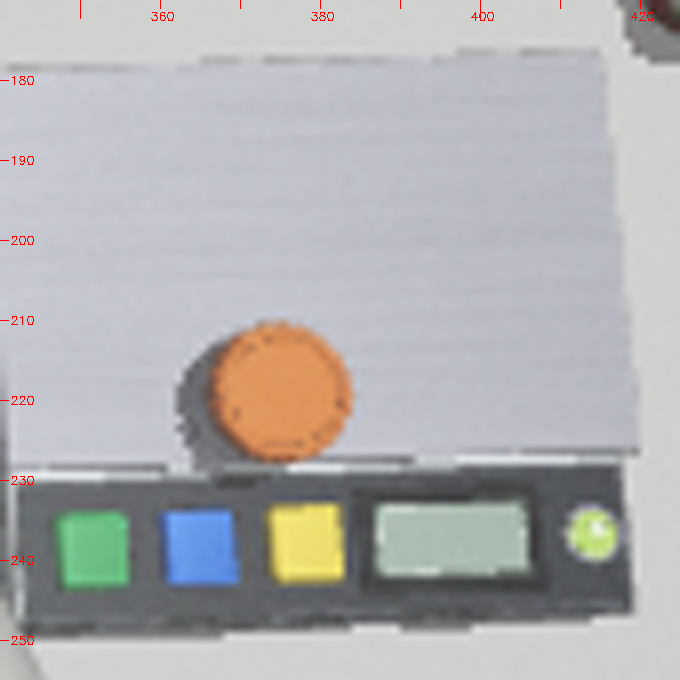

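The orange tin was knocked aside on the platform. It now stands at (375,219), which is about (0.507, -0.158), at the platform's front edge. I'll move it further back.

move_arm --commands '[{"claw": 1, "travel": [-3.9, -0.15, 0], "turn": 0}, {"claw": 1, "travel": [-3.9, -0.15, 0], "turn": 0}, {"claw": 1, "travel": [-4, -0.15, 0], "turn": 0}, {"claw": 1, "travel": [-4, -0.15, 0], "turn": 0}, {"claw": 1, "travel": [-4, -0.15, 0], "turn": 0}]'

```text
time: 18.65
ee_pos: [0.5082, -0.0439, 0.3033]
tcp_rot: [180.0, 0.0, 92.6]
wrist_force: [0.6, 0.4, -0.0]
opening: 0.0853
```

move_arm --commands '[{"claw": 1, "travel": [-4, -0.15, 0], "turn": 0}, {"claw": 1, "travel": [-4, -0.15, 0], "turn": 0}, {"claw": 1, "travel": [-4, -0.15, 0], "turn": 0}, {"claw": 1, "travel": [0, 0, 0], "turn": 0}, {"claw": 1, "travel": [0, 0, 0], "turn": 0}]'

```text
time: 19.07
ee_pos: [0.5091, -0.1643, 0.3029]
tcp_rot: [-180.0, -0.0, 92.3]
wrist_force: [-0.8, -0.3, 0.6]
opening: 0.0861
```

```bash
python3 plan.py .5075 -.158 .234 92.4 3
```

```text
t 19.07 pos [ 0.5091 -0.1643  0.3029] rpy [-1.7997e+02 -1.0000e-02  9.2320e+01] F [-0.8  -0.28  0.59] open 0.0861
n 3 turn/row -0.03
[0.21,-0.04,2.30] [0.21,-0.04,2.30] [0.21,-0.04,2.30]
```

move_arm --commands '[{"claw": 1, "travel": [0.4, 0, 2.3], "turn": 0}, {"claw": 1, "travel": [0, 0, 2.3], "turn": 0}, {"claw": 1, "travel": [0, 0, 1.2], "turn": 0}, {"claw": 1, "travel": [0, 0, 0], "turn": 0}, {"claw": 1, "travel": [0, 0, 0], "turn": 0}]'

```text
time: 19.48
ee_pos: [0.5094, -0.1572, 0.2452]
tcp_rot: [-179.9, -0.0, 92.6]
wrist_force: [-0.7, -0.3, 0.5]
opening: 0.0857
```

```bash
python3 plan.py .5075 -.158 .234 92.4 1
```

```text
t 19.48 pos [ 0.5094 -0.1572  0.2452] rpy [-1.7995e+02 -2.0000e-02  9.2630e+01] F [-0.73 -0.28  0.46] open 0.0857
n 1 turn/row 0.23
[-0.07,-0.19,1.12]
```

move_arm --commands '[{"claw": 1, "travel": [-0.05, -0.2, 0.7], "turn": 0}, {"claw": 1, "travel": [0, 0, 0.4], "turn": 0}, {"claw": 0.6, "travel": [0, 0, 0], "turn": 0}, {"claw": 0.4, "travel": [0, 0, 0], "turn": 0}, {"claw": 0, "travel": [0, 0, 0], "turn": 0}]'

```text
time: 19.9
ee_pos: [0.5076, -0.1585, 0.2349]
tcp_rot: [180.0, 0.0, 92.6]
wrist_force: [0.7, 0.5, -0.6]
opening: 0.055
```

move_arm --commands '[{"claw": -0.5, "travel": [0, 0, 0], "turn": 0}, {"claw": -1, "travel": [0, 0, 0], "turn": 0}, {"claw": -1, "travel": [0, 0, 0], "turn": 0}, {"claw": -1, "travel": [0, 0, -0.5], "turn": 0}, {"claw": -1, "travel": [0, 0, -0.3], "turn": 0}]'

```text
time: 20.32
ee_pos: [0.5074, -0.1585, 0.2423]
tcp_rot: [-180.0, -0.0, 92.6]
wrist_force: [0.4, -1.4, -2.6]
opening: 0.0547
```

```bash
python3 plan.py .552 -.125 .245 92.4 2
```

```text
t 20.32 pos [ 0.5074 -0.1585  0.2423] rpy [-1.7997e+02 -1.0000e-02  9.2570e+01] F [ 0.36 -1.43 -2.57] open 0.0547
n 2 turn/row 0.08
[1.57,2.30,-0.13] [1.58,2.30,-0.13]
```

move_arm --commands '[{"claw": -1, "travel": [1.5, 2.2, -0.5], "turn": 0}, {"claw": -1, "travel": [1.5, 2.2, 0], "turn": 0}, {"claw": -1, "travel": [0, 0, 0.5], "turn": 0}, {"claw": -1, "travel": [0, 0, 0.4], "turn": 0}, {"claw": -1, "travel": [0, 0, 0], "turn": 0}]'

```text
time: 20.73
ee_pos: [0.5497, -0.1264, 0.2368]
tcp_rot: [-179.9, -0.0, 92.6]
wrist_force: [0.7, 0.1, -2.6]
opening: 0.055
```

move_arm --commands '[{"claw": -1, "travel": [0, 0, 0.2], "turn": 0}, {"claw": -1, "travel": [0, 0, 0.1], "turn": 0}, {"claw": -1, "travel": [0, 0, 0], "turn": 0}]'

```text
time: 20.98
ee_pos: [0.5497, -0.1269, 0.2352]
tcp_rot: [-180.0, 0.0, 92.5]
wrist_force: [0.2, -0.7, -2.2]
opening: 0.0548
```

move_arm --commands '[{"claw": -1, "travel": [0, 0, 0.1], "turn": 0}, {"claw": -1, "travel": [0, 0, 0.1], "turn": 0}, {"claw": -1, "travel": [0, 0, 0], "turn": 0}]'

```text
time: 21.23
ee_pos: [0.5498, -0.1268, 0.2349]
tcp_rot: [179.9, 0.0, 92.5]
wrist_force: [-5.8, 0.0, 10.5]
opening: 0.0549
```

move_arm --commands '[{"claw": -1, "travel": [0, 0, 0.1], "turn": 0}, {"claw": -1, "travel": [0, 0, 0], "turn": 0}]'

```text
time: 21.4
ee_pos: [0.5497, -0.1268, 0.2348]
tcp_rot: [179.9, 0.1, 92.5]
wrist_force: [-8.4, 1.0, 17.3]
opening: 0.055
```

move_arm --commands '[{"claw": -1, "travel": [0, 0, -0.2], "turn": 0}, {"claw": 0.4, "travel": [0, 0, 0], "turn": 0}, {"claw": 0.7, "travel": [0, 0, 0], "turn": 0}, {"claw": 1, "travel": [0, 0, 0], "turn": 0}, {"claw": 1, "travel": [0, 0, 0], "turn": 0}]'

```text
time: 21.82
ee_pos: [0.5501, -0.1266, 0.2339]
tcp_rot: [-180.0, -0.0, 92.6]
wrist_force: [-0.3, -0.5, 0.0]
opening: 0.0854
```

move_arm --commands '[{"claw": 1, "travel": [0, 0, -2], "turn": 0}, {"claw": 1, "travel": [0, 0, -3], "turn": 0}, {"claw": 1, "travel": [1, 0, -2], "turn": 0}, {"claw": 1, "travel": [4, 0, 0], "turn": 0}, {"claw": 1, "travel": [4, 0, 0], "turn": 0}]'

```text
time: 22.23
ee_pos: [0.5463, -0.0368, 0.3056]
tcp_rot: [179.8, 0.0, 92.4]
wrist_force: [0.8, 1.3, -0.5]
opening: 0.0854
```

move_arm --commands '[{"claw": 1, "travel": [4, 0, 0], "turn": 0}, {"claw": 1, "travel": [4, 0, 0], "turn": 0}, {"claw": 1, "travel": [4, 0, 0], "turn": 0}, {"claw": 1, "travel": [4, 0.3, 0], "turn": 0}, {"claw": 1, "travel": [4, 0.4, 0], "turn": 0}]'

```text
time: 22.65
ee_pos: [0.5436, 0.1654, 0.3043]
tcp_rot: [180.0, -0.0, 92.6]
wrist_force: [0.1, -0.5, 0.2]
opening: 0.0853
```

move_arm --commands '[{"claw": 1, "travel": [4, 0.4, 0], "turn": 0}, {"claw": 1, "travel": [4, 0.4, 0], "turn": 0}, {"claw": 1, "travel": [3, 0.3, 0], "turn": 0}, {"claw": 1, "travel": [0, 0, 0], "turn": 0}, {"claw": 1, "travel": [0, 0, 0], "turn": 0}]'

```text
time: 23.07
ee_pos: [0.5499, 0.2755, 0.3034]
tcp_rot: [-179.9, 0.0, 92.7]
wrist_force: [-0.5, -1.3, -0.1]
opening: 0.0854
```

```bash
python3 - <<'E'
from tins import *
t=viewer.camera("top"); s=viewer.camera("scene"); cv2.imwrite("pics/t6_raw.png",t);cv2.imwrite("pics/s6_raw.png",s)
crop(t,165,165,430,275,3,"pics/c20.png")
c=mask(t,*H["O"],(345,190,395,229))[1];print(c,unproj("top",*c,.096))
E
python3 plan.py .5525 .27 .28 92.4
```

```text
[364.3025 205.2733] [ 0.551  -0.1264  0.096 ]
t 23.17 pos [0.5501 0.2736 0.3039] rpy [-1.7997e+02  3.0000e-02  9.2570e+01] F [0.15 0.03 0.37] open 0.0850
n 1 turn/row 0.17
[-0.37,0.22,2.39]
```

View pics/c20.png

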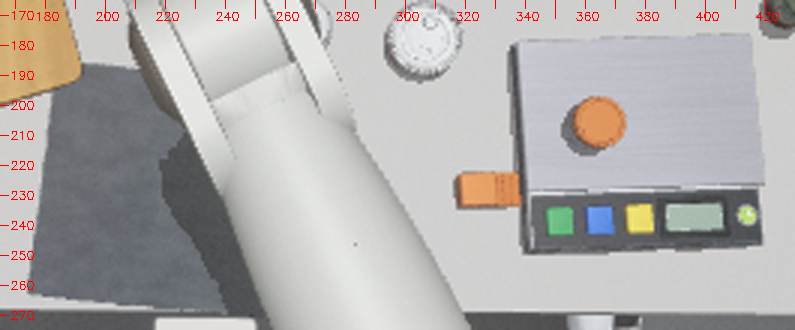

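move_arm --commands '[{"claw": 1, "travel": [-0.3, 0.2, 3], "turn": 0}, {"claw": 1, "travel": [0, 0, 3], "turn": 0}, {"claw": 1, "travel": [0, 0, 3], "turn": 0}, {"claw": 1, "travel": [0, 0, 1.8], "turn": 0}, {"claw": 1, "travel": [0, 0, 0.6], "turn": 0}]'

```text
time: 23.58
ee_pos: [0.5515, 0.269, 0.1867]
tcp_rot: [-179.7, 0.1, 92.5]
wrist_force: [0.0, -0.0, 0.7]
opening: 0.0852
```

```bash
python3 plan.py .5525 .27 .189 92.4 1; python3 - <<'E'
from tins import *
s=viewer.camera("scene"); crop(s,220,130,345,240,5,"pics/c21.png")
E
```

```text
t 23.58 pos [0.5515 0.269  0.1867] rpy [-1.7975e+02  1.2000e-01  9.2460e+01] F [ 0.   -0.04  0.7 ] open 0.0852
n 1 turn/row 0.06
[0.10,0.10,-0.23]
```

View pics/c21.png

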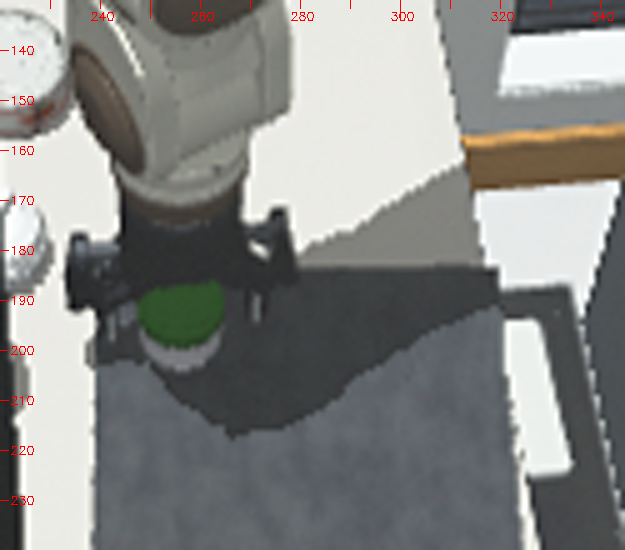

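move_arm --commands '[{"claw": 0.6, "travel": [0, 0.1, 0], "turn": 0}, {"claw": 0.4, "travel": [0, 0, 0], "turn": 0}, {"claw": 0, "travel": [0, 0, 0], "turn": 0}, {"claw": -0.5, "travel": [0, 0, 0], "turn": 0}, {"claw": -1, "travel": [0, 0, 0], "turn": 0}]'

```text
time: 24.05
ee_pos: [0.554, 0.2711, 0.1926]
tcp_rot: [179.8, -0.1, 92.6]
wrist_force: [-0.1, -1.3, 7.1]
opening: 0.0554
```

move_arm --commands '[{"claw": -1, "travel": [0, 0, 0], "turn": 0}, {"claw": -1, "travel": [0, 0, 0], "turn": 0}, {"claw": -1, "travel": [0, 0, -0.5], "turn": 0}, {"claw": -1, "travel": [0, 0, -1], "turn": 0}, {"claw": -1, "travel": [0, 0, -2], "turn": 0}]'

```text
time: 24.47
ee_pos: [0.5527, 0.2708, 0.2243]
tcp_rot: [-179.8, 0.1, 92.6]
wrist_force: [0.7, -0.1, -1.0]
opening: 0.0549
```

```bash
python3 plan.py .552 -.25 .30 92.4 15
```

```text
t 24.47 pos [0.5527 0.2708 0.2243] rpy [-1.7983e+02  7.0000e-02  9.2570e+01] F [ 0.68 -0.15 -0.98] open 0.0549
n 15 turn/row 0.01
[-3.47,-0.16,-0.50] [-3.47,-0.16,-0.50] [-3.47,-0.16,-0.50] [-3.47,-0.16,-0.50] [-3.47,-0.16,-0.50] [-3.47,-0.16,-0.50] [-3.47,-0.16,-0.50] [-3.47,-0.16,-0.50] [-3.47,-0.15,-0.50] [-3.47,-0.15,-0.50] [-3.47,-0.15,-0.50] [-3.47,-0.15,-0.50] [-3.47,-0.15,-0.50] [-3.47,-0.15,-0.50] [-3.47,-0.15,-0.50]
```

move_arm --commands '[{"claw": -1, "travel": [-1.5, -0.2, -3], "turn": 0}, {"claw": -1, "travel": [-3.6, -0.6, -3], "turn": 0}, {"claw": -1, "travel": [-3.6, -0.6, -3], "turn": 0}, {"claw": -1, "travel": [-3.6, -0.6, 0], "turn": 0}, {"claw": -1, "travel": [-3.6, -0.6, 0], "turn": 0}]'

```text
time: 24.88
ee_pos: [0.5353, 0.1186, 0.3114]
tcp_rot: [179.7, -0.0, 92.6]
wrist_force: [0.3, -0.5, -1.8]
opening: 0.0551
```

move_arm --commands '[{"claw": -1, "travel": [-3.6, -0.2, 0], "turn": 0}, {"claw": -1, "travel": [-3.6, -0.2, 0], "turn": 0}, {"claw": -1, "travel": [-3.6, -0.2, 0], "turn": 0}, {"claw": -1, "travel": [-3.6, -0.2, 0], "turn": 0}, {"claw": -1, "travel": [-3.6, -0.2, 0], "turn": 0}]'

```text
time: 25.3
ee_pos: [0.5331, -0.0623, 0.3095]
tcp_rot: [179.9, 0.0, 92.6]
wrist_force: [0.2, 0.5, -2.2]
opening: 0.0548
```

move_arm --commands '[{"claw": -1, "travel": [-3.6, 0, 0], "turn": 0}, {"claw": -1, "travel": [-3.6, 0.2, 0], "turn": 0}, {"claw": -1, "travel": [-3.6, 0.2, 0], "turn": 0}, {"claw": -1, "travel": [-3.6, 0.2, 0], "turn": 0}, {"claw": -1, "travel": [-3.6, 0.2, 0], "turn": 0}]'

```text
time: 25.72
ee_pos: [0.5494, -0.242, 0.3094]
tcp_rot: [179.9, 0.0, 92.6]
wrist_force: [0.1, 1.0, -1.1]
opening: 0.0552
```

```bash
python3 plan.py .552 -.25 .232 92.4 2
```

```text
t 25.72 pos [ 0.5494 -0.242   0.3094] rpy [1.7993e+02 3.0000e-02 9.2570e+01] F [ 0.08  1.   -1.06] open 0.0552
n 2 turn/row 0.08
[-0.41,0.11,3.87] [-0.41,0.11,3.87]
```

move_arm --commands '[{"claw": -1, "travel": [0, 0, 3], "turn": 0}, {"claw": -1, "travel": [0, 0, 3], "turn": 0}, {"claw": -1, "travel": [0, 0, 1.2], "turn": 0}, {"claw": -1, "travel": [0, 0, 0.3], "turn": 0}, {"claw": -1, "travel": [0, 0, 0], "turn": 0}]'

```text
time: 26.13
ee_pos: [0.5495, -0.2398, 0.2334]
tcp_rot: [-180.0, -0.0, 92.6]
wrist_force: [0.2, 0.1, -0.9]
opening: 0.0551
```

move_arm --commands '[{"claw": -1, "travel": [0, 0, 0.1], "turn": 0}, {"claw": -1, "travel": [0, 0, 0], "turn": 0}, {"claw": -1, "travel": [0, 0, 0], "turn": 0}]'

```text
time: 26.38
ee_pos: [0.55, -0.24, 0.2334]
tcp_rot: [179.9, 0.0, 92.6]
wrist_force: [-0.4, 0.5, -0.4]
opening: 0.055
```

move_arm --commands '[{"claw": -1, "travel": [0, 0, 0.1], "turn": 0}, {"claw": -1, "travel": [0, 0, 0], "turn": 0}, {"claw": -1, "travel": [0, 0, 0], "turn": 0}]'

```text
time: 26.63
ee_pos: [0.5498, -0.2402, 0.2318]
tcp_rot: [179.9, 0.0, 92.6]
wrist_force: [0.5, -0.3, 2.4]
opening: 0.055
```

move_arm --commands '[{"claw": -1, "travel": [0, 0, 0.1], "turn": 0}, {"claw": -1, "travel": [0, 0, 0], "turn": 0}, {"claw": -1, "travel": [0, 0, 0], "turn": 0}]'

```text
time: 26.88
ee_pos: [0.5498, -0.2401, 0.2317]
tcp_rot: [179.9, 0.0, 92.6]
wrist_force: [-1.5, 0.6, 9.5]
opening: 0.0553
```

move_arm --commands '[{"claw": -1, "travel": [0, 0, -0.1], "turn": 0}, {"claw": 0.4, "travel": [0, 0, 0], "turn": 0}, {"claw": 0.7, "travel": [0, 0, 0], "turn": 0}, {"claw": 1, "travel": [0, 0, 0], "turn": 0}, {"claw": 1, "travel": [0, 0, 0], "turn": 0}]'

```text
time: 27.3
ee_pos: [0.5496, -0.2402, 0.2308]
tcp_rot: [-180.0, -0.0, 92.6]
wrist_force: [0.5, 0.5, 0.3]
opening: 0.0855
```

move_arm --commands '[{"claw": 1, "travel": [0, 0, -2], "turn": 0}, {"claw": 1, "travel": [0, 0, -3], "turn": 0}, {"claw": 1, "travel": [0, -1, -3], "turn": 0}, {"claw": 1, "travel": [0, -4, 0], "turn": 0}, {"claw": 1, "travel": [0, -4, 0], "turn": 0}]'

```text
time: 27.72
ee_pos: [0.4599, -0.2443, 0.3126]
tcp_rot: [179.8, 0.1, 92.7]
wrist_force: [0.2, -0.0, 0.3]
opening: 0.0855
```

move_arm --commands '[{"claw": -1, "travel": [2, -4, 0], "turn": 0}, {"claw": -1, "travel": [2, -4, 0], "turn": 0}, {"claw": -1, "travel": [1.7, -4, 0], "turn": 0}, {"claw": -1, "travel": [0, 0, 0], "turn": 0}, {"claw": -1, "travel": [0, 0, 0], "turn": 0}]'

```text
time: 28.13
ee_pos: [0.343, -0.1952, 0.3119]
tcp_rot: [179.9, 0.1, 92.5]
wrist_force: [0.8, 0.1, -0.1]
opening: 0.0256
```

```bash
python3 - <<'E'
from tins import *
t=viewer.camera("top"); s=viewer.camera("scene"); cv2.imwrite("pics/t7_raw.png",t);cv2.imwrite("pics/s7_raw.png",s)
crop(t,265,165,430,260,4,"pics/c22.png");crop(s,200,40,345,190,4,"pics/c23.png")
c=mask(t,*H["O"],(345,190,380,229))[1];print(c,unproj("top",*c,.096))
c=mask(t,*H["G"],(380,185,415,225))[1];print(c,unproj("top",*c,.096))
E
python3 plan.py .4478 -.183 .26 92.4
```

```text
[364.293  205.2903] [ 0.5509 -0.1263  0.096 ]
[398.8519 205.5886] [ 0.5508 -0.2397  0.096 ]
t 28.23 pos [ 0.3449 -0.196   0.3115] rpy [1.7993e+02 4.0000e-02 9.2560e+01] F [ 0.65 -0.81  0.74] open 0.0095
n 4 turn/row 0.04
[0.21,2.58,1.29] [0.21,2.58,1.29] [0.21,2.58,1.29] [0.21,2.58,1.29]
```

View pics/c22.png

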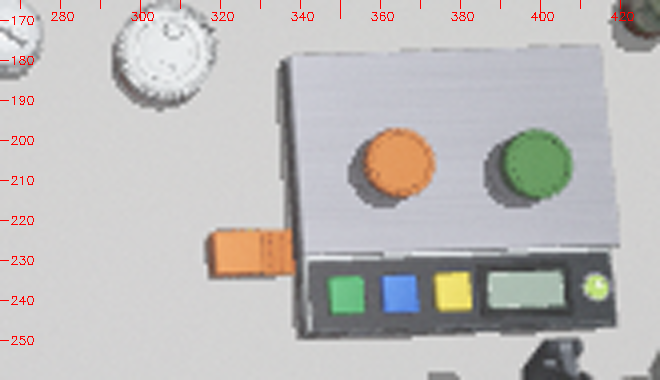

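View pics/c23.png

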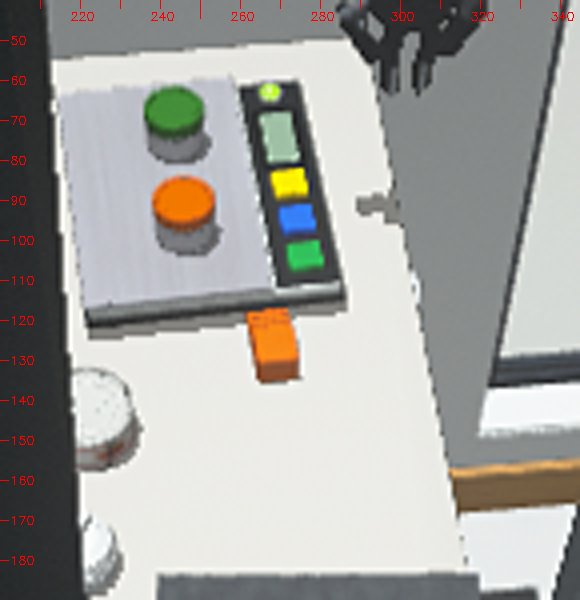

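Both tins stand upright on the platform, and the wedge and scale haven't moved. Pressing yellow.

move_arm --commands '[{"claw": -1, "travel": [0.2, 2.6, 1], "turn": 0}, {"claw": -1, "travel": [0.2, 2.6, 1.3], "turn": 0}, {"claw": -1, "travel": [0.2, 2.6, 1.3], "turn": 0}, {"claw": -1, "travel": [0.2, 2.5, 1.3], "turn": 0}, {"claw": -1, "travel": [0, 0, 2], "turn": 0}]'

```text
time: 28.65
ee_pos: [0.4517, -0.1831, 0.2413]
tcp_rot: [179.9, 0.0, 92.7]
wrist_force: [0.4, -0.7, 0.1]
opening: 0.0001
```

move_arm --commands '[{"claw": -1, "travel": [0, 0, 0], "turn": 0}, {"claw": -1, "travel": [0, 0, 0], "turn": 0}]'

```text
time: 28.82
ee_pos: [0.4475, -0.1831, 0.2407]
tcp_rot: [-179.8, -0.1, 92.6]
wrist_force: [-0.6, -1.2, 0.3]
opening: -0.0
```

```bash
python3 plan.py .4478 -.183 .2225 92.4 1
```

```text
t 28.82 pos [ 0.4475 -0.1831  0.2407] rpy [-1.7979e+02 -9.0000e-02  9.2610e+01] F [-0.6  -1.18  0.35] open -0.0000
n 1 turn/row 0.21
[0.01,0.03,1.82]
```

move_arm --commands '[{"claw": -1, "travel": [0, 0, 1.4], "turn": 0}, {"claw": -1, "travel": [0, 0, 0.4], "turn": 0}, {"claw": -1, "travel": [0, 0, 0.2], "turn": 0}, {"claw": -1, "travel": [0, 0, 0.2], "turn": 0}, {"claw": -1, "travel": [0, 0, 0], "turn": 0}]'

```text
time: 29.23
ee_pos: [0.4471, -0.1834, 0.2208]
tcp_rot: [180.0, 0.0, 92.5]
wrist_force: [-1.7, -0.5, 1.8]
opening: -0.0002
```

move_arm --commands '[{"claw": -1, "travel": [0, 0, 0.2], "turn": 0}, {"claw": -1, "travel": [0, 0, 0.1], "turn": 0}, {"claw": -1, "travel": [0, 0, 0], "turn": 0}]'

```text
time: 29.48
ee_pos: [0.4472, -0.1833, 0.2176]
tcp_rot: [179.9, 0.0, 92.6]
wrist_force: [-0.0, -0.8, 3.4]
opening: 0.0001
```

move_arm --commands '[{"claw": -1, "travel": [0, 0, 0.05], "turn": 0}, {"claw": -1, "travel": [0, 0, 0], "turn": 0}, {"claw": -1, "travel": [0, 0, 0], "turn": 0}]'

```text
time: 29.73
ee_pos: [0.4472, -0.1833, 0.217]
tcp_rot: [180.0, 0.0, 92.6]
wrist_force: [-0.3, -2.9, 4.3]
opening: 0.0001
```

move_arm --commands '[{"claw": -1, "travel": [0, 0, 0.1], "turn": 0}, {"claw": -1, "travel": [0, 0, 0.05], "turn": 0}, {"claw": -1, "travel": [0, 0, 0], "turn": 0}]'

```text
time: 29.98
ee_pos: [0.4472, -0.1833, 0.216]
tcp_rot: [179.9, 0.0, 92.6]
wrist_force: [-2.0, -1.5, 10.6]
opening: -0.0003
```

move_arm --commands '[{"claw": -1, "travel": [0, 0, -1], "turn": 0}, {"claw": -1, "travel": [0, 0, -3], "turn": 0}, {"claw": -1, "travel": [0, 0, -3], "turn": 0}, {"claw": 0.5, "travel": [0, 0, -2], "turn": 0}, {"claw": 1, "travel": [0, 0, 0], "turn": 0}]'

```text
time: 30.4
ee_pos: [0.4476, -0.1832, 0.3095]
tcp_rot: [179.7, 0.1, 92.6]
wrist_force: [0.6, 0.0, 0.0]
opening: 0.0233
```

```bash
python3 plan.py .5495 -.24 .31 92.4 3
```

```text
t 30.40 pos [ 0.4476 -0.1832  0.3095] rpy [1.7972e+02 9.0000e-02 9.2580e+01] F [0.56 0.01 0.  ] open 0.0233
n 3 turn/row 0.06
[-2.04,3.31,-0.02] [-2.04,3.31,-0.02] [-2.04,3.31,-0.02]
```

Yellow was pressed fully (10.6 N). Now green goes back to the board first.

move_arm --commands '[{"claw": 1, "travel": [-2, 3.3, 0], "turn": 0}, {"claw": 1, "travel": [-2, 3.3, 0], "turn": 0}, {"claw": 1, "travel": [-2, 3.3, 0], "turn": 0}, {"claw": 1, "travel": [0, 0, 0], "turn": 0}, {"claw": 1, "travel": [0, 0, 0], "turn": 0}]'

```text
time: 30.82
ee_pos: [0.5498, -0.2392, 0.3021]
tcp_rot: [-179.8, -0.2, 92.6]
wrist_force: [0.1, -0.2, 0.7]
opening: 0.0832
```

```bash
python3 plan.py .5505 -.24 .232 92.4 3; python3 - <<'E'
from tins import *
t=viewer.camera("top"); s=viewer.camera("scene"); 
crop(t,265,165,430,260,4,"pics/c24.png");crop(s,200,40,345,190,4,"pics/c25.png")
E
```

```text
t 30.82 pos [ 0.5498 -0.2392  0.3021] rpy [-1.7975e+02 -1.5000e-01  9.2560e+01] F [ 0.13 -0.21  0.68] open 0.0832
n 3 turn/row 0.05
[-0.03,0.02,2.34] [-0.03,0.02,2.34] [-0.03,0.02,2.34]
```

View pics/c25.png

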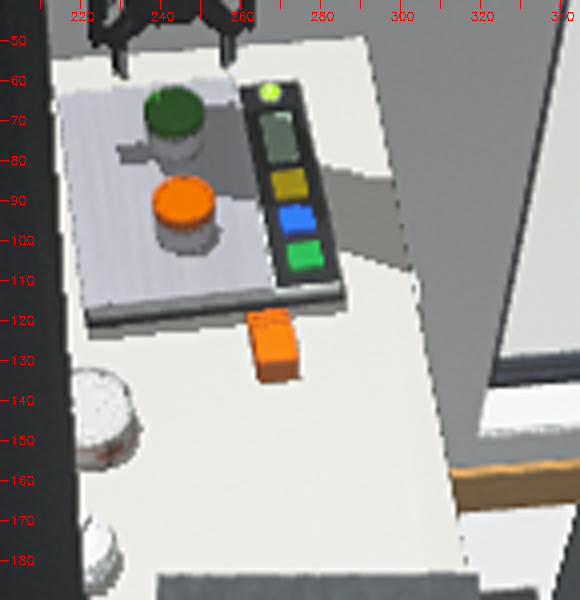

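The gripper hangs right over the green tin, with clear room to the orange one at (244,202). Descending.

move_arm --commands '[{"claw": 1, "travel": [0, 0, 2.5], "turn": 0}, {"claw": 1, "travel": [0, 0, 2.5], "turn": 0}, {"claw": 1, "travel": [0, 0, 1.5], "turn": 0}, {"claw": 1, "travel": [0, 0, 0.5], "turn": 0}, {"claw": 1, "travel": [0, 0, 0], "turn": 0}]'

```text
time: 31.33
ee_pos: [0.5476, -0.238, 0.2348]
tcp_rot: [-179.9, -0.0, 92.6]
wrist_force: [-0.3, -0.3, 0.9]
opening: 0.0851
```

move_arm --commands '[{"claw": 0.6, "travel": [0, 0, 0], "turn": 0}, {"claw": 0.4, "travel": [0, 0, 0], "turn": 0}, {"claw": 0, "travel": [0, 0, 0], "turn": 0}, {"claw": -0.5, "travel": [0, 0, 0], "turn": 0}, {"claw": -1, "travel": [0, 0, 0], "turn": 0}]'

```text
time: 31.75
ee_pos: [0.5489, -0.2388, 0.2372]
tcp_rot: [179.9, 0.1, 92.6]
wrist_force: [-1.6, 0.3, 6.1]
opening: 0.0552
```

move_arm --commands '[{"claw": -1, "travel": [0, 0, 0], "turn": 0}, {"claw": -1, "travel": [0, 0, 0], "turn": 0}, {"claw": -1, "travel": [0, 0, -0.5], "turn": 0}, {"claw": -1, "travel": [0, 0, -2], "turn": 0}, {"claw": -1, "travel": [0, 0, -3.5], "turn": 0}]'

```text
time: 32.17
ee_pos: [0.5479, -0.2383, 0.2927]
tcp_rot: [-179.7, -0.1, 92.6]
wrist_force: [-0.0, 0.3, -1.4]
opening: 0.0545
```

move_arm --commands '[{"claw": -1, "travel": [0.5, 0, -2.5], "turn": 0}, {"claw": -1, "travel": [3.6, 0, -0.5], "turn": 0}, {"claw": -1, "travel": [3.6, 0, 0], "turn": 0}, {"claw": -1, "travel": [3.6, 0, 0], "turn": 0}, {"claw": -1, "travel": [3.6, 0, 0], "turn": 0}]'

```text
time: 32.58
ee_pos: [0.5416, -0.0885, 0.3261]
tcp_rot: [179.9, 0.0, 92.5]
wrist_force: [1.1, 0.0, -1.1]
opening: 0.0547
```

move_arm --commands '[{"claw": -1, "travel": [3.6, 0, 0], "turn": 0}, {"claw": -1, "travel": [3.6, 0, 0], "turn": 0}, {"claw": -1, "travel": [3.6, 0, 0], "turn": 0}, {"claw": -1, "travel": [3.6, 0, 0], "turn": 0}, {"claw": -1, "travel": [3.6, 0, 0], "turn": 0}]'

```text
time: 33.0
ee_pos: [0.5334, 0.0917, 0.3261]
tcp_rot: [179.9, -0.0, 92.6]
wrist_force: [2.1, -0.4, -1.4]
opening: 0.0548
```

move_arm --commands '[{"claw": -1, "travel": [3.6, 0, 0], "turn": 0}, {"claw": -1, "travel": [3.6, 0, 0], "turn": 0}, {"claw": -1, "travel": [3.6, 0, 0], "turn": 0}, {"claw": -1, "travel": [3.6, 0, 0], "turn": 0}, {"claw": -1, "travel": [3.6, 0, 0], "turn": 0}]'

```text
time: 33.42
ee_pos: [0.5254, 0.2716, 0.326]
tcp_rot: [179.9, -0.0, 92.6]
wrist_force: [1.0, -0.5, -1.5]
opening: 0.0548
```

move_arm --commands '[{"claw": -1, "travel": [3.2, 0, 1], "turn": 0}, {"claw": -1, "travel": [0, 0, 3], "turn": 0}, {"claw": -1, "travel": [0, 0, 3], "turn": 0}, {"claw": -1, "travel": [0, 0, 0], "turn": 0}, {"claw": -1, "travel": [0, 0, 0], "turn": 0}]'

```text
time: 33.83
ee_pos: [0.524, 0.3016, 0.2545]
tcp_rot: [-179.8, 0.1, 92.6]
wrist_force: [-0.8, 0.7, -0.7]
opening: 0.0548
```

```bash
python3 plan.py .527 .30 .1995 92.4 2
```

```text
t 33.83 pos [0.524  0.3016 0.2545] rpy [-1.7985e+02  8.0000e-02  9.2570e+01] F [-0.82  0.74 -0.73] open 0.0548
n 2 turn/row 0.09
[-0.09,0.15,2.75] [-0.09,0.15,2.75]
```

move_arm --commands '[{"claw": -1, "travel": [0, 0, 2.5], "turn": 0}, {"claw": -1, "travel": [0, 0, 2], "turn": 0}, {"claw": -1, "travel": [0, 0, 0.8], "turn": 0}, {"claw": -1, "travel": [0, 0, 0.2], "turn": 0}, {"claw": -1, "travel": [0, 0, 0], "turn": 0}]'

```text
time: 34.25
ee_pos: [0.5249, 0.3017, 0.2017]
tcp_rot: [179.9, -0.0, 92.5]
wrist_force: [0.6, 0.7, 0.2]
opening: 0.0548
```

move_arm --commands '[{"claw": -1, "travel": [0, 0, 0.1], "turn": 0}, {"claw": -1, "travel": [0, 0, 0], "turn": 0}, {"claw": -1, "travel": [0, 0, 0], "turn": 0}]'

```text
time: 34.5
ee_pos: [0.5247, 0.3019, 0.2004]
tcp_rot: [179.9, -0.0, 92.6]
wrist_force: [-0.0, 0.0, -1.4]
opening: 0.0545
```

move_arm --commands '[{"claw": -1, "travel": [0, 0, 0.2], "turn": 0}, {"claw": -1, "travel": [0, 0, 0], "turn": 0}, {"claw": -1, "travel": [0, 0, 0], "turn": 0}]'

```text
time: 34.75
ee_pos: [0.5247, 0.302, 0.198]
tcp_rot: [179.9, -0.0, 92.6]
wrist_force: [-0.0, -0.2, 4.6]
opening: 0.0546
```

move_arm --commands '[{"claw": -1, "travel": [0, 0, 0.1], "turn": 0}, {"claw": -1, "travel": [0, 0, 0], "turn": 0}, {"claw": -1, "travel": [0, 0, 0], "turn": 0}]'

```text
time: 35.0
ee_pos: [0.5246, 0.302, 0.1979]
tcp_rot: [179.9, -0.1, 92.6]
wrist_force: [-3.1, -1.0, 11.4]
opening: 0.055
```

move_arm --commands '[{"claw": -1, "travel": [0, 0, -0.1], "turn": 0}, {"claw": 0.4, "travel": [0, 0, 0], "turn": 0}, {"claw": 0.7, "travel": [0, 0, 0], "turn": 0}, {"claw": 1, "travel": [0, 0, 0], "turn": 0}, {"claw": 1, "travel": [0, 0, 0], "turn": 0}]'

```text
time: 35.42
ee_pos: [0.5243, 0.3018, 0.1967]
tcp_rot: [-180.0, 0.0, 92.6]
wrist_force: [0.2, -0.9, -0.9]
opening: 0.0853
```

move_arm --commands '[{"claw": 1, "travel": [0, 0, -2], "turn": 0}, {"claw": 1, "travel": [0, 0, -4], "turn": 0}, {"claw": 1, "travel": [0, 0, -4], "turn": 0}, {"claw": 1, "travel": [-3.8, 0, -1], "turn": 0}, {"claw": 1, "travel": [-3.8, 0, 0], "turn": 0}]'

```text
time: 35.83
ee_pos: [0.5282, 0.2266, 0.3112]
tcp_rot: [179.7, -0.1, 92.8]
wrist_force: [0.5, -0.1, -0.0]
opening: 0.0856
```

move_arm --commands '[{"claw": 1, "travel": [-3.8, 0, 0], "turn": 0}, {"claw": 1, "travel": [-3.8, 0, 0], "turn": 0}, {"claw": 1, "travel": [-3.8, 0, 0], "turn": 0}, {"claw": 1, "travel": [-3.8, 0, 0], "turn": 0}, {"claw": 1, "travel": [0, 0, 0], "turn": 0}]'

```text
time: 36.25
ee_pos: [0.5346, 0.069, 0.3071]
tcp_rot: [-180.0, 0.1, 92.3]
wrist_force: [0.2, -0.3, 0.5]
opening: 0.0853
```

```bash
python3 plan.py .551 -.1264 .31 92.4; python3 - <<'E'
from tins import *
t=viewer.camera("top"); s=viewer.camera("scene"); 
crop(t,165,165,430,275,3,"pics/c26.png");crop(s,200,40,345,240,3,"pics/c27.png")
c=mask(t,*H["O"],(345,190,380,229))[1];print(c,unproj("top",*c,.096))
c=mask(t,*H["G"],(215,190,258,230))[1];print(c,unproj("top",*c,.057))
E
```

```text
t 36.25 pos [0.5346 0.069  0.3071] rpy [-1.80e+02  9.00e-02  9.23e+01] F [ 0.17 -0.29  0.52] open 0.0853
n 6 turn/row -0.02
[-3.27,0.14,-0.05] [-3.27,0.14,-0.05] [-3.27,0.14,-0.05] [-3.27,0.14,-0.05] [-3.27,0.14,-0.05] [-3.27,0.14,-0.05] Traceback (most recent call last):
  File "<stdin>", line 4, in <module>
  File "fit.py", line 8, in mask
    i=1+np.argmax(s[1:,4]); return (l==i).astype(np.uint8),((ce[i]+.5)/up-.5+[x0,y0])
        ~~~~~~~~~^^^^^^^^^
    return _wrapfunc(a, 'argmax', axis=axis, out=out, **kwds)
    return bound(*args, **kwds)
ValueError: attempt to get argmax of an empty sequence
```

View pics/c26.png

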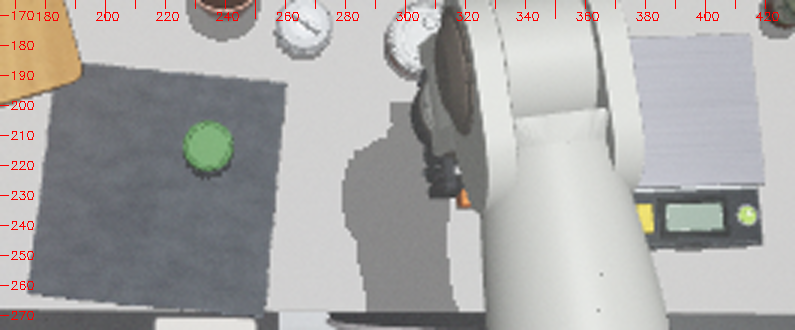

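Green stands upright on the slate at (235,213); the arm hides the orange tin in the top view, so I'll rely on its last position and check in the scene view once above it.

move_arm --commands '[{"claw": 1, "travel": [-3.3, 0.1, 0], "turn": 0}, {"claw": 1, "travel": [-3.3, 0.1, 0], "turn": 0}, {"claw": 1, "travel": [-3.3, 0.1, 0], "turn": 0}, {"claw": 1, "travel": [-3.3, 0.1, 0], "turn": 0}, {"claw": 1, "travel": [-3.3, 0.2, 0], "turn": 0}]'

```text
time: 36.77
ee_pos: [0.5482, -0.0906, 0.307]
tcp_rot: [-180.0, -0.0, 92.7]
wrist_force: [0.2, 0.5, -0.5]
opening: 0.0852
```

move_arm --commands '[{"claw": 1, "travel": [-3, 0.2, 0], "turn": 0}, {"claw": 1, "travel": [0, 0, 0], "turn": 0}, {"claw": 1, "travel": [0, 0, 0], "turn": 0}]'

```text
time: 37.02
ee_pos: [0.5517, -0.1205, 0.3067]
tcp_rot: [-180.0, -0.0, 92.5]
wrist_force: [-0.6, 0.2, 0.4]
opening: 0.0856
```

```bash
python3 plan.py .551 -.1264 .235 92.4 3; python3 - <<'E'
from tins import *
s=viewer.camera("scene");crop(s,200,40,345,190,4,"pics/c28.png")
E
```

```text
t 37.02 pos [ 0.5517 -0.1205  0.3067] rpy [-1.7996e+02 -3.0000e-02  9.2510e+01] F [-0.64  0.19  0.45] open 0.0856
n 3 turn/row 0.04
[-0.19,-0.03,2.39] [-0.19,-0.03,2.39] [-0.19,-0.03,2.39]
```

View pics/c28.png

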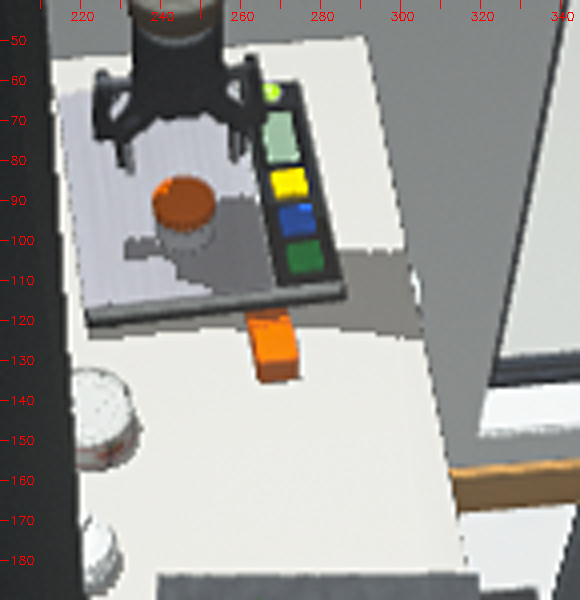

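Orange is unmoved at (244,202), straight under the gripper. Grasping it.

move_arm --commands '[{"claw": 1, "travel": [-0.5, 0, 2.5], "turn": 0}, {"claw": 1, "travel": [0, 0, 2.5], "turn": 0}, {"claw": 1, "travel": [0, 0, 1.5], "turn": 0}, {"claw": 1, "travel": [0, 0, 0.6], "turn": 0}, {"claw": 1, "travel": [0, 0, 0], "turn": 0}]'

```text
time: 37.48
ee_pos: [0.5513, -0.1238, 0.2347]
tcp_rot: [-179.9, -0.1, 92.7]
wrist_force: [-0.1, -0.2, 0.2]
opening: 0.0856
```

move_arm --commands '[{"claw": 0.6, "travel": [0, 0, 0], "turn": 0}, {"claw": 0.4, "travel": [0, 0, 0], "turn": 0}, {"claw": 0, "travel": [0, 0, 0], "turn": 0}, {"claw": -0.5, "travel": [0, 0, 0], "turn": 0}, {"claw": -1, "travel": [0, 0, 0], "turn": 0}]'

```text
time: 37.9
ee_pos: [0.552, -0.1252, 0.2379]
tcp_rot: [179.9, 0.0, 92.6]
wrist_force: [-0.1, 2.4, 6.8]
opening: 0.0549
```

move_arm --commands '[{"claw": -1, "travel": [0, 0, 0], "turn": 0}, {"claw": -1, "travel": [0, 0, 0], "turn": 0}, {"claw": -1, "travel": [0, 0, -0.5], "turn": 0}, {"claw": -1, "travel": [0, 0, -2], "turn": 0}, {"claw": -1, "travel": [0, 0, -3.5], "turn": 0}]'

```text
time: 38.32
ee_pos: [0.5507, -0.1253, 0.2936]
tcp_rot: [-179.7, -0.1, 92.6]
wrist_force: [0.9, -0.4, -2.0]
opening: 0.0548
```

```bash
python3 plan.py .43 .37 .32 92.4 14
```

```text
t 38.32 pos [ 0.5507 -0.1253  0.2936] rpy [-1.7966e+02 -9.0000e-02  9.2560e+01] F [ 0.9  -0.35 -2.01] open 0.0548
n 14 turn/row 0.01
[3.57,-0.70,-0.19] [3.57,-0.70,-0.19] [3.57,-0.70,-0.19] [3.57,-0.71,-0.19] [3.57,-0.71,-0.19] [3.57,-0.71,-0.19] [3.57,-0.71,-0.19] [3.57,-0.71,-0.19] [3.57,-0.71,-0.19] [3.57,-0.71,-0.19] [3.57,-0.71,-0.19] [3.57,-0.71,-0.19] [3.57,-0.71,-0.19] [3.57,-0.71,-0.19]
```

move_arm --commands '[{"claw": -1, "travel": [3.6, -0.7, -1.5], "turn": 0}, {"claw": -1, "travel": [3.6, -0.7, -1], "turn": 0}, {"claw": -1, "travel": [3.6, -0.7, 0], "turn": 0}, {"claw": -1, "travel": [3.6, -0.7, 0], "turn": 0}, {"claw": -1, "travel": [3.6, -0.7, 0], "turn": 0}]'

```text
time: 38.73
ee_pos: [0.5079, 0.0541, 0.3219]
tcp_rot: [179.9, 0.0, 92.5]
wrist_force: [0.8, -0.4, -1.4]
opening: 0.0549
```

move_arm --commands '[{"claw": -1, "travel": [3.6, -0.7, 0], "turn": 0}, {"claw": -1, "travel": [3.6, -0.7, 0], "turn": 0}, {"claw": -1, "travel": [3.6, -0.7, 0], "turn": 0}, {"claw": -1, "travel": [3.6, -0.7, 0], "turn": 0}, {"claw": -1, "travel": [3.6, -0.7, 0], "turn": 0}]'

```text
time: 39.15
ee_pos: [0.4647, 0.2327, 0.3218]
tcp_rot: [180.0, -0.0, 92.6]
wrist_force: [1.5, 0.9, -2.6]
opening: 0.0549
```

move_arm --commands '[{"claw": -1, "travel": [3.6, -0.7, 0], "turn": 0}, {"claw": -1, "travel": [3.6, -0.7, 0], "turn": 0}, {"claw": -1, "travel": [3.6, -0.7, 0], "turn": 0}, {"claw": -1, "travel": [3.2, -0.7, 0], "turn": 0}, {"claw": -1, "travel": [0, 0, 2], "turn": 0}]'

```text
time: 39.57
ee_pos: [0.4302, 0.3746, 0.3045]
tcp_rot: [179.7, -0.3, 92.8]
wrist_force: [0.7, 0.0, -1.2]
opening: 0.055
```

```bash
python3 plan.py .43 .37 .201 92.4 4;python3 - <<'E'
from tins import *
t=viewer.camera("top");s=viewer.camera("scene");crop(s,200,40,345,240,3,"pics/c29.png"); crop(t,165,165,430,275,3,"pics/c30.png")
E
```

```text
t 39.57 pos [0.4302 0.3746 0.3045] rpy [179.75  -0.29  92.8 ] F [ 0.73  0.01 -1.19] open 0.0550
n 4 turn/row 0.10
[-0.11,-0.01,2.59] [-0.11,-0.01,2.59] [-0.11,-0.01,2.59] [-0.11,-0.01,2.59]
```

View pics/c29.png

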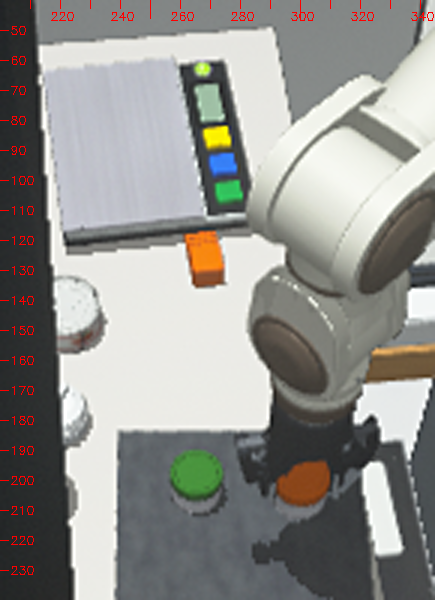

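View pics/c30.png

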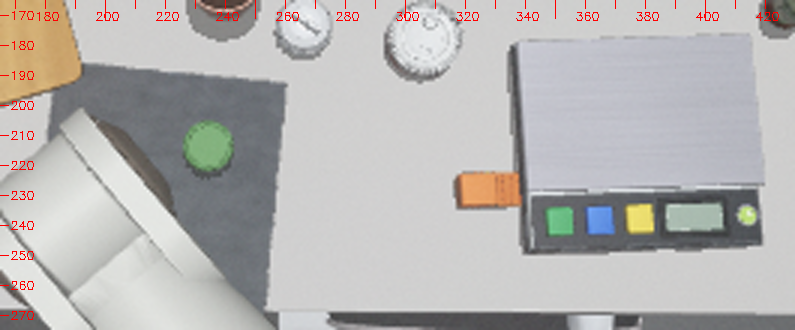

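move_arm --commands '[{"claw": -1, "travel": [-0.3, 0, 3], "turn": 0}, {"claw": -1, "travel": [0, 0, 3], "turn": 0}, {"claw": -1, "travel": [0, 0, 2.5], "turn": 0}, {"claw": -1, "travel": [0, 0, 1.2], "turn": 0}, {"claw": -1, "travel": [0, 0, 0], "turn": 0}]'

```text
time: 40.08
ee_pos: [0.4311, 0.3653, 0.2019]
tcp_rot: [-179.8, 0.2, 92.5]
wrist_force: [-0.1, -1.2, -3.1]
opening: 0.0549
```

move_arm --commands '[{"claw": -1, "travel": [0, 0, 0], "turn": 0}, {"claw": -1, "travel": [0, 0, 0], "turn": 0}]'

```text
time: 40.25
ee_pos: [0.4321, 0.3668, 0.2063]
tcp_rot: [179.9, -0.1, 92.5]
wrist_force: [-0.6, -0.1, -1.2]
opening: 0.0545
```

move_arm --commands '[{"claw": -1, "travel": [0, 0, 0.4], "turn": 0}, {"claw": -1, "travel": [0, 0, 0.2], "turn": 0}, {"claw": -1, "travel": [0, 0, 0.1], "turn": 0}, {"claw": -1, "travel": [0, 0, 0], "turn": 0}, {"claw": -1, "travel": [0, 0, 0], "turn": 0}]'

```text
time: 40.67
ee_pos: [0.4317, 0.3669, 0.1986]
tcp_rot: [179.9, -0.1, 92.6]
wrist_force: [-0.4, -1.6, 5.5]
opening: 0.0548
```

move_arm --commands '[{"claw": -1, "travel": [0, 0, 0.1], "turn": 0}, {"claw": -1, "travel": [0, 0, 0], "turn": 0}, {"claw": -1, "travel": [0, 0, 0], "turn": 0}]'

```text
time: 40.92
ee_pos: [0.4316, 0.3669, 0.1985]
tcp_rot: [179.9, -0.1, 92.6]
wrist_force: [-4.0, -3.4, 13.1]
opening: 0.0547
```

move_arm --commands '[{"claw": -1, "travel": [0, 0, -0.1], "turn": 0}, {"claw": 0.4, "travel": [0, 0, 0], "turn": 0}, {"claw": 0.7, "travel": [0, 0, 0], "turn": 0}, {"claw": 1, "travel": [0, 0, 0], "turn": 0}, {"claw": 1, "travel": [0, 0, 0], "turn": 0}]'

```text
time: 41.33
ee_pos: [0.4314, 0.3667, 0.197]
tcp_rot: [-180.0, 0.0, 92.6]
wrist_force: [1.0, 0.3, 0.4]
opening: 0.0855
```

move_arm --commands '[{"claw": 1, "travel": [0, 0, -2], "turn": 0}, {"claw": 1, "travel": [0, 0, -4], "turn": 0}, {"claw": 1, "travel": [0, 0, -4], "turn": 0}, {"claw": 1, "travel": [0, -3.5, -2], "turn": 0}, {"claw": 1, "travel": [0, -3.5, 0], "turn": 0}]'

```text
time: 41.75
ee_pos: [0.3621, 0.364, 0.3219]
tcp_rot: [179.7, -0.3, 92.5]
wrist_force: [-1.1, 1.7, 0.7]
opening: 0.085
```

move_arm --commands '[{"claw": 1, "travel": [3, -3.5, 0], "turn": 0}, {"claw": 1, "travel": [3, -3.5, 0], "turn": 0}, {"claw": 1, "travel": [3, -3.5, 0], "turn": 0}, {"claw": 1, "travel": [0, 0, 0], "turn": 0}, {"claw": 1, "travel": [0, 0, 0], "turn": 0}]'

```text
time: 42.17
ee_pos: [0.2612, 0.4417, 0.317]
tcp_rot: [-180.0, 0.0, 92.8]
wrist_force: [1.7, 0.3, 0.4]
opening: 0.0853
```

```bash
python3 - <<'E'
from keys import *
H["G"]=((40,60,70),(85,255,255))
t=viewer.camera("top");s=viewer.camera("scene");crop(s,200,40,345,240,3,"pics/c31.png"); crop(t,165,165,430,275,3,"pics/c32.png")
keys(t,s)
print(status.get_obs()["ee_pos"])
E
```

```text
G [351.0558 238.3214] [275.6952 103.5816] [ 0.444  -0.0934  0.0443] [ 0.4452 -0.0928  0.048 ]
B [364.4696 237.9513] [273.6576  94.388 ] [ 0.4458 -0.139   0.0436] [ 0.4467 -0.1379  0.048 ]
Y [377.6896 237.456 ] [271.8181  85.409 ] [ 0.4477 -0.1833  0.0444] [ 0.4486 -0.1824  0.048 ]
[0.2631 0.4405 0.317 ]
```

View pics/c31.png

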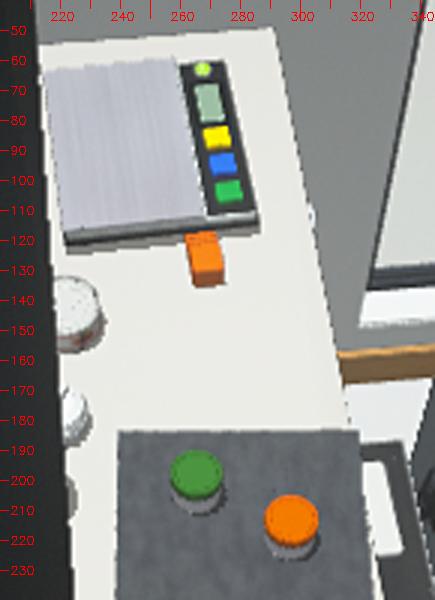

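View pics/c32.png

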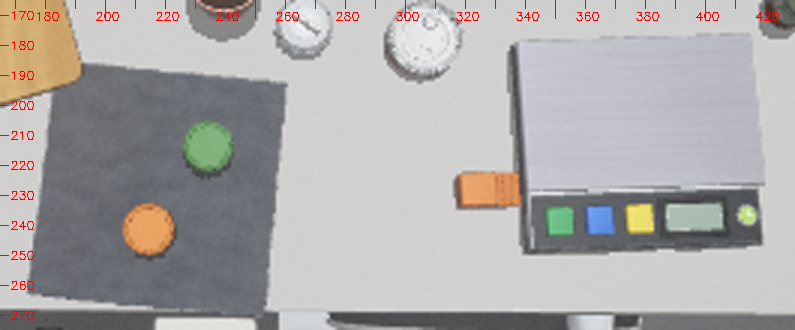

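Both tins stand upright on the slate. The wedge is in place, the scale is level, and the bystanders are where they were. Handing in.

```bash
python3 -c "
from workcell import bot
print(bot.job_done())"
```

```text
the job is handed in; nothing more can be done
None
```

The job is done and handed in at about 42 s. No verdict was reported.

**Wedge:** I pushed it under the scale's left edge until it resisted with about 14 N, then let go. The green key's top rose 4.4 mm. All three keys then measured level to within 1 mm, and still did in the last pictures.

**Keys:** I pressed green, then blue with the platform empty. Yellow came after both tins, green and orange (the only listed ones present), were standing on the platform. All three went fully down. The wrist force and height readings show this, as there is no direct reading of key travel.

**Tins:** The last pictures show both tins upright on the slate board and the wedge still in place. The food tin, timer and mug were not touched and look unmoved. The pink look-alikes were left alone.

**What did not go smoothly:**
- **Blue key:** I pressed it harder than planned. The readings reached 38 N upward, about 41 N in total with the sideways part. That push was through the fingertips, and the scale and wedge did not move in the pictures. If the fingertips count towards the 40 N limit, this is the one point at risk.
- **Orange tin:** It was knocked aside to the front edge of the platform after I set it down. I moved it further back before pressing yellow.

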